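Dry-fit the dowelled bonding jig

ROBOT

A 6-joint arm with a two-finger parallel gripper is mounted at the origin on a cart in front of the work surface, level with it; the furniture and walls round the work are solid. World frame = base frame: x ahead of the robot, y to its left, z up, the work surface at z = 0. Lengths are in m, angles in rad, forces in N, time in s.
With the tool pointing down it reaches from about 0.3 to 0.825 m from the base axis. Payload 5.4 kg.
Tool frame: the origin (TCP) lies at the very end of the fingers, on their centre line; the grasp point (between the pads) lies 19 mm behind it; z points along the fingers, y is the line along which they close (so a half turn about z gives the same grasp; the last joint's range is limited). The gripper opens to 92 mm and grips with 3 to 60 N. Pads are 20 mm wide; open, the fingers measure 128 mm over their backs; the gripper's body (75 mm by 189 mm) begins 69 mm behind the grasp point.
Start: joints at [-1.403, 0.158, 1.597, -0, 1.386, -0.21], TCP at [0.212, -0.534, 0.215] pointing down, gripper open.
Joint ranges: [-2.91, 2.91], [-0.94, 2.29], [0.18, 2.7], [-1.29, 4.43], [0.17, 2.64], [-3, 3]. Speed limits (rad/s): [2.57, 2.57, 3.14, 3.14, 3.14, 3.14].

INTERFACE

Orientations are given as a unit quaternion [x, y, z, w].
In Python, from plant import ctrl gives the robot as it stands. The module is installed in compiled form; this text tells all that it offers.
- The arm moves only by the tool arm_command, never from a script. Its argument "series" is a list of rows, each an object of numbers: "rx", "ry", "rz": the turn, a rotation vector about the tool's x, y, z in degrees; "dx", "dy", "dz": the shift along the tool's x, y, z in cm; "claw": the opening, from 0 (shut) to 1 (fully open). In form: [{"rx": .., "ry": .., "rz": .., "dx": .., "dy": .., "dz": .., "claw": ..}, ...]. A call has exactly 8 rows; each row shifts and turns the commanded pose from where the row before left it, along the tool's axes as they then stand; what a row does not reach is not made up. A row lasts 1/10 s, in which the tool goes at most 50 mm and 8.59 degrees, less where a joint would pass 70% of its speed; a pose out of reach is approached as far as the arm can. A call with a gripper value outside its range is refused whole. The fingers move at their own pace and stop on an object; "grip_force" is the grip in N (left out, the last holds). Time passes only in rows, so rows that do not move let the fingers close, or fill a call up. It gives the time, the measured TCP pose, the force, the opening and the grip force at its end, in the units of the state.
- ctrl.state(): the state, without advancing time (a new reading comes with each control period).
- ctrl.read_camera(name): name is "scene" or "top" or "wrist"; returns a dict with "image" (420x560x3 uint8, red, green, blue), "depth" (420x560 float32, m along the optical axis (not along the pixel's ray), 0 where there is no reading), "camera_matrix" (3x3 intrinsics, pixels), "camera_from_world" (4x4, takes a point from world to camera coordinates); the wrist camera has in their place "T_tool_cam" (4x4, takes a point from camera to tool coordinates, whose origin is the TCP and whose axes are the flange's). Camera axes: x right, y up, looking along -z (the intrinsics and any distortion apply to the point x, -y, -z); pixel columns grow to the right and rows downward; lengths in m; the calibration is good to about 2 mm. A picture is of the moment at which its call begins: read the wrist's pose just before it.
- ctrl.finish_job(): hands the job in; it is judged then, once.
Trained networks look in a picture, given as the dict that the camera call returned (one of the last four; its "shot" number tells which), for a name from the list of things; names that differ only in an ending like _2 or _b are one class to them, and where a whole thing is asked for, a point or a joint stands for the part that bears it (a point fixed in the world has none). Each returns a list of dicts, best first, with "score" (0 to 1); they miss things now and then, are a little off and sometimes report something else, mostly with a low value. They report only what shows in the picture. A call takes as long as a camera call.
- ctrl.recognise(picture, name): "centre" ([x, y, z] in m, in the coordinates of the camera as it stood for that picture, good to about 4 mm: the middle of the surface that is visible of it).
The state is a dict: "time": time; "q": joint angles; "joint_velocities": joint speeds; "joint_torque": joint torques, N m; "tool_pos": TCP position; "ee_rot": TCP orientation; "wrist_force": force on the tool from outside, world axes, zero at the start; "wrist_torque": the same for the moment, N m; "gripper_width": finger opening in m; "grip_force": force on a finger pad.
Only numpy, scipy, OpenCV 4.12 (cv2) and the standard library are available. Lean on these libraries where they do the work, as an engineer would, in place of code of your own. Each camera call takes 0.05 s, during which the arm holds its last target. There are 200 camera calls.

TASK

Push the jig pallet home so that it lies flush against both bars of the corner stop. Then seat every pressure plate on a pin pair of its own, large hole over the thick pin, flat down on the pallet, and last seat the bridge bar across them on the two end posts, large hole over the thicker pin, down on both shoulders. The pallet must still be home at the end; leave the brass weight where it stands.

Things in the scene. Friction and masses are not known exactly. Their poses are not given: they have to be found in the camera images.
- pallet: loose aluminium jig pallet, 160 (x) x 264 (y) x 18 mm thick, about 0.7 kg, slides on the bench; origin: centre of its underside. It carries four pin pairs (stations) and two end posts; may be pushed at its edges or posts
- post_1 (a point): pallet, at its x = 0, y = +118: centre of the shoulder of a round post 22 mm thick, 58 high above the pallet's face; on it stands a pin 12 mm thick, 22 high, nose tapered (its tip is 98 above the bench)
- post_2 (a point): pallet, at its x = 0, y = -118: the same post, but its pin is only 8 mm thick
- corner: fixed corner stop: two dark steel bars 20 wide, 16 high, screwed to the bench. Origin (bench level): where the pallet's centre lies when it is home, x and y axes then parallel to the pallet's. The far bar's inner face is at x = +80 (y from -110 to +90), the left bar's inner face at y = +132 (x from -65 to +25)
- station_1 (a point): pallet: point on its upper face (18 above the underside) midway between the two upright pins of pair 1, at pallet y = -72: a thick one, 16 mm, at x = +50 and a thin one, 10 mm, at x = -50, both 24 high with tapered noses; axes as the pallet
- station_2 (a point): pallet: point on its upper face (18 above the underside) midway between the two upright pins of pair 2, at pallet y = -24: a thick one, 16 mm, at x = +50 and a thin one, 10 mm, at x = -50, both 24 high with tapered noses; axes as the pallet
- station_3 (a point): pallet: point on its upper face (18 above the underside) midway between the two upright pins of pair 3, at pallet y = 24: a thick one, 16 mm, at x = +50 and a thin one, 10 mm, at x = -50, both 24 high with tapered noses; axes as the pallet
- station_4 (a point): pallet: point on its upper face (18 above the underside) midway between the two upright pins of pair 4, at pallet y = 72: a thick one, 16 mm, at x = +50 and a thin one, 10 mm, at x = -50, both 24 high with tapered noses; axes as the pallet
- caul_1 (a point): pressure plate 1: steel plate 130 x 38 x 12 mm, 0.15 kg, with an upright grip rib on its middle (along its x, 60 long, 12 thick, 36 high; grip across it), 48 high in all. Point: the centre, half-way up, 24 above the underside. x runs along the plate to its larger through hole (18 mm, at x = +50); the smaller (12 mm) is at x = -50. May be absent
- caul_2 (a point): pressure plate 2: steel plate 130 x 38 x 12 mm, 0.15 kg, with an upright grip rib on its middle (along its x, 60 long, 12 thick, 36 high; grip across it), 48 high in all. Point: the centre, half-way up, 24 above the underside. x runs along the plate to its larger through hole (18 mm, at x = +50); the smaller (12 mm) is at x = -50. May be absent
- caul_3 (a point): pressure plate 3: steel plate 130 x 38 x 12 mm, 0.15 kg, with an upright grip rib on its middle (along its x, 60 long, 12 thick, 36 high; grip across it), 48 high in all. Point: the centre, half-way up, 24 above the underside. x runs along the plate to its larger through hole (18 mm, at x = +50); the smaller (12 mm) is at x = -50. May be absent
- caul_4 (a point): pressure plate 4: steel plate 130 x 38 x 12 mm, 0.15 kg, with an upright grip rib on its middle (along its x, 60 long, 12 thick, 36 high; grip across it), 48 high in all. Point: the centre, half-way up, 24 above the underside. x runs along the plate to its larger through hole (18 mm, at x = +50); the smaller (12 mm) is at x = -50. May be absent
- bridge (a point): bridge bar: steel bar 262 x 34 x 12 mm, 0.3 kg, with an upright grip rib on its middle (along its x, 70 long, 12 thick, 36 high; grip across it), 48 high in all. Point: the centre, half-way up, 24 above the underside. x runs along the bar to its larger through hole (14 mm, at x = +118); the smaller (10 mm) is at x = -118. Seated, it lies on both post shoulders, 10 mm over the plates' ribs
- load_frame: fixed bench test frame behind the plates, some 330 deep, 420 wide, 540 high; origin: centre of its underside. Its base rails are 40 high; a toggle clamp on the left of its base stands 190 high, about 0.10 m behind the front end of the rails: swing the long bar clear of it
- weight: bystander: brass 500 g weight, 38 mm across, 57 high, standing to the left of the pallet; origin: centre of its underside

How it is judged:
On the way, in this order (a step that is already met when the one before it is completed fails the run):
1. the pallet lies home against both bars of the corner stop (horizontal distance between pallet and corner below 0.006 m and angle between the x axis of pallet and the x axis of corner, either way round below 0.03 rad), for 0.3 s.
2. every plate present is seated on a pin pair of the pallet ((horizontal distance between caul_1 and station_1 below 0.005 m or horizontal distance between caul_1 and station_2 below 0.005 m or horizontal distance between caul_1 and station_3 below 0.005 m or horizontal distance between caul_1 and station_4 below 0.005 m) and z of each of caul_1, caul_2, caul_3, caul_4 in the frame of pallet below 0.0455 m and angle between the x axis of each of caul_1, caul_2, caul_3, caul_4 and the x axis of pallet, either way round below 0.05 rad and angle between the z axis of each of caul_1, caul_2, caul_3, caul_4 and the z axis of pallet, either way round below 0.05 rad and (horizontal distance between caul_2 and station_1 below 0.005 m or horizontal distance between caul_2 and station_2 below 0.005 m or horizontal distance between caul_2 and station_3 below 0.005 m or horizontal distance between caul_2 and station_4 below 0.005 m) and (horizontal distance between caul_3 and station_1 below 0.005 m or horizontal distance between caul_3 and station_2 below 0.005 m or horizontal distance between caul_3 and station_3 below 0.005 m or horizontal distance between caul_3 and station_4 below 0.005 m) and (horizontal distance between caul_4 and station_1 below 0.005 m or horizontal distance between caul_4 and station_2 below 0.005 m or horizontal distance between caul_4 and station_3 below 0.005 m or horizontal distance between caul_4 and station_4 below 0.005 m)), for 0.2 s.
At the end, for the whole second after the job is handed in: the pallet is within 6 mm and 0.03 rad of home against both bars; every plate present is down on a pin pair (centre within 5 mm of the station, within 3.5 mm of flat down); the bridge bar is down on both posts (centre within 5 mm, height within 3.5 mm); all at rest (all of step 1 and all of step 2 and horizontal distance between bridge and pallet below 0.005 m and z of bridge in the frame of pallet between 0.096 and 0.1035 m and angle between the x axis of bridge and the y axis of pallet, either way round below 0.03 rad and angle between the z axis of bridge and the z axis of pallet, either way round below 0.04 rad and linear speed of pallet below 0.01 m/s); the robot touches nothing.
It fails at once if the brass weight is pushed more than 6 cm away or knocked over (distance of weight from where it was at the start of the episode above 0.06 m or angle between weight's own z axis and vertical above 0.6 rad).
Of caul_body_1, caul_body_2, caul_body_3, caul_body_4 only 3 to 4 are there at a start; the rules pass over those that are not, and their reading is None.
At some moment in a run one of caul_body_1, caul_body_2, caul_body_3, caul_body_4, bridge_body may be knocked a few centimetres aside while the robot is not near it.
Once in a run the grip may slacken for a moment while it holds something.
It also fails if it takes over 210 s, if anything falls off the work surface, if the arm or the gripper's body presses on something with over 40 N, if the wrist force passes 120 N, or if a joint passes its speed limit or range.

## Working session

There is one attempt and no reset: what is moved stays moved. The work goes in short steps, Python scripts to look and compute and a tool call to move; the robot and the scene stay as the last step left them, time stands still between calls to the robot, and variables do not carry over. Pictures are saved under pics/ and viewed, at most 14 in all, crops included, and the job is handed in when it is done.

Besides the shell and the picture viewer there is one more tool, called in YAML: its name, and indented under it one key for each argument. arm_command: Moves the arm, as the interface text tells. Its arguments: {"type":"object","properties":{"series":{"type":"array","items":{"type":"object","properties":{"rx":{"type":"number"},"ry":{"type":"number"},"rz":{"type":"number"},"dx":{"type":"number"},"dy":{"type":"number"},"dz":{"type":"number"},"claw":{"type":"number"}}}},"grip_force":{"type":"number"}},"required":["series"]}

```bash
mkdir -p pics
cat > h.py <<'E'
import numpy as np, cv2
from plant import ctrl
from scipy.spatial.transform import Rotation as R
def c2w(p,st=None):
    if "camera_from_world" in p: return np.linalg.inv(p["camera_from_world"])
    T=np.eye(4);T[:3,:3]=R.from_quat(st["ee_rot"]).as_matrix();T[:3,3]=st["tool_pos"]
    return T@p["T_tool_cam"]
def cloud(p,M):
    K=p["camera_matrix"];d=p["depth"];v,u=np.mgrid[:d.shape[0],:d.shape[1]]
    X=np.stack([(u-K[0,2])/K[0,0]*d,-(v-K[1,2])/K[1,1]*d,-d],-1)
    W=X@M[:3,:3].T+M[:3,3]; W[d==0]=np.nan
    return W
def shot(n,fn=None):
    st=ctrl.state();p=ctrl.read_camera(n);M=c2w(p,st)
    if fn: cv2.imwrite("pics/"+fn,p["image"][...,::-1])
    return p,M
def rec(p,M,name):
    return [(np.round(M[:3,:3]@r["centre"]+M[:3,3],4),round(r["score"],2)) for r in ctrl.recognise(p,name)]
E
python3 - <<'E'
from h import *
s=ctrl.state();print({k:np.round(v,3) for k,v in s.items()})
for n in("top","scene"):
    p,M=shot(n,n+"0.png");W=cloud(p,M);np.save(n+"0.npy",W);print(n,np.round(M,3).tolist(),np.round(p["camera_matrix"],1).tolist())
    for k in("pallet","post_1","corner","station_1","caul_1","bridge","weight","load_frame"):
        print(k,[(a.tolist(),b) for a,b in rec(p,M,k)])
p,M=shot("wrist");print(p["T_tool_cam"].round(4).tolist())
E
```

```text
{'time': np.float64(0.0), 'q': array([-1.403,  0.159,  1.598, -0.   ,  1.386, -0.21 ]), 'joint_velocities': array([-0.   ,  0.001, -0.002,  0.   , -0.   , -0.001]), 'joint_torque': array([-0.0000e+00, -3.8557e+01, -3.2211e+01,  7.0000e-02,  3.8000e-02,
       -0.0000e+00]), 'tool_pos': array([ 0.212, -0.534,  0.214]), 'ee_rot': array([ 0.982,  0.188,  0.   , -0.001]), 'wrist_force': array([-0.562,  0.212,  0.129]), 'wrist_torque': array([-0.022, -0.031,  0.028]), 'grip_force': np.float64(0.0), 'gripper_width': np.float64(0.092)}
top [[-0.026, 0.988, -0.152, 0.318], [-1.0, -0.027, 0.001, -0.011], [-0.003, 0.152, 0.988, 1.647], [0.0, 0.0, 0.0, 1.0]] [[546.4, 0.0, 284.9], [0.0, 546.4, 205.0], [0.0, 0.0, 1.0]]
pallet [([0.5179, -0.3023, 0.0172], 0.78)]
post_1 [([0.5188, -0.2958, 0.0179], 0.96)]
corner [([0.6354, -0.2307, 0.0209], 0.78), ([0.5217, -0.2987, 0.017], 0.18)]
station_1 [([0.5183, -0.3004, 0.0161], 0.7), ([0.4024, 0.1874, 0.0113], 0.54)]
caul_1 [([0.4287, 0.0505, 0.0134], 0.93), ([0.5314, 0.0566, 0.0149], 0.66), ([0.4044, 0.1851, 0.0105], 0.6)]
bridge [([0.4947, 0.4233, 0.0118]
[... 157 characters left out ...]
0.522, -0.872], [0.019, 0.86, 0.51, 0.932], [0.0, 0.0, 0.0, 1.0]] [[487.4, 0.0, 276.6], [0.0, 487.4, 209.0], [0.0, 0.0, 1.0]]
pallet [([0.4867, -0.3059, 0.0208], 0.77)]
post_1 [([0.4872, -0.3067, 0.0216], 0.88), ([0.5476, -0.1214, 0.0134], 0.7), ([0.4243, 0.0377, 0.0153], 0.19)]
corner [([0.545, -0.1208, 0.0106], 0.59), ([0.49, -0.3102, 0.0198], 0.28)]
station_1 [([0.4875, -0.3049, 0.0215], 0.9)]
caul_1 [([0.4222, 0.0377, 0.0121], 0.91), ([0.5232, 0.0484, 0.0173], 0.9), ([0.3962, 0.1789, 0.0143], 0.89)]
bridge []
weight [([0.4136, -0.0944, 0.0317], 0.62)]
load_frame []
[[-0.001, 0.9658, 0.2594, 0.0726], [1.0, 0.001, 0.0002, -0.0002], [-0.0001, 0.2594, -0.9658, -0.1689], [0.0, 0.0, 0.0, 1.0]]
```

View pics/top0.png

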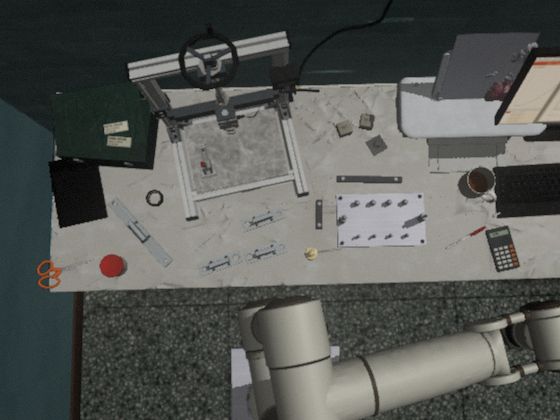

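View pics/scene0.png

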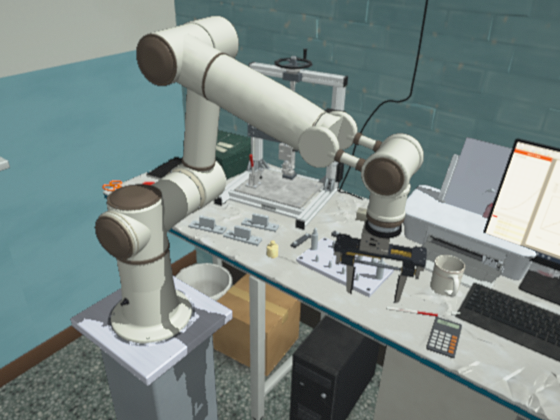

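Top view: pallet at px (338–425, 193–247), with the bars above it (337–402, 180) and left of it (319, 200–230). There are three plates, at (262,218), (221,263) and (265,252). The bridge is at (142,232) and the weight at (311,254).

Run:
```python
from h import *
W=np.load("top0.npy")
def rect(x0,x1,y0,y1,z0,z1,n):
    m=(W[...,0]>x0)&(W[...,0]<x1)&(W[...,1]>y0)&(W[...,1]<y1)&(W[...,2]>z0)&(W[...,2]<z1)
    k,l,s,_=cv2.connectedComponentsWithStats(m.astype(np.uint8))
    for i in range(1,k):
        if s[i,4]<60: continue
        P=W[l==i][:,:2].astype(np.float32);r=cv2.minAreaRect(P*1000)
        print(n,len(P),np.round(r[0],1),np.round(r[1],1),round(r[2],1),s[i,:4],round(float(np.median(W[l==i][:,2])),4))
rect(.38,.75,-.55,-.08,.008,.03,"pal/bars")
rect(.3,.65,-.06,.25,.006,.06,"plates")
rect(.3,.75,.25,.6,.006,.06,"bridge")
m=(W[...,0]>.38)&(W[...,0]<.65)&(W[...,1]>-.55)&(W[...,1]<-.18)&(W[...,2]>.07)&(W[...,2]<.2)
print(np.median(W[(W[...,0]>.3)&(W[...,0]<.7)&(abs(W[...,1])<.5)][:,2]))
k,l,s,c=cv2.connectedComponentsWithStats(m.astype(np.uint8))
for i in range(1,k): print(s[i,4],W[l==i].mean(0).round(3),c[i].round(0))
```

```text
pal/bars 902 [ 696.3 -500.2] [ 99.  106.3] 89.4 [427 142  34  36] 0.0159
pal/bars 96 [ 734.1 -303.3] [58.8 29.5] 88.9 [368 144  20  11] 0.0122
pal/bars 462 [ 646.6 -269.5] [198.4  35.9] 87.3 [336 172  66  13] 0.0164
pal/bars 4472 [ 519.5 -284.9] [302.1 173. ] 89.3 [325 190 102  59] 0.0183
pal/bars 273 [ 548.5 -114.2] [ 62.7 107.2] 71.7 [310 194  22  36] 0.0145
plates 1589 [614.  95.] [309.9  71.9] 90.0 [196 176 105  28] 0.0466
plates 119 [583.1  57.7] [88.2 48.4] 86.2 [247 193  30  17] 0.0083
plates 581 [535.  55.] [ 65.6 154.9] 12.8 [237 202  50  32] 0.0127
plates 645 [437.7  45.8] [ 79.3 147.6] 12.6 [242 235  48  31] 0.0124
plates 542 [402.8 188. ] [ 55.8 136.4] 16.2 [198 248  44  28] 0.0129
bridge 1250 [637.1 284.9] [227.6  79.1] 3.4 [172 146  27  78] 0.0455
bridge 2773 [546.4 474.3] [377.8 249.3] 8.2 [ 82 148  91 133] 0.013
bridge 63 [718.2 343.3] [31.9 46.4] 77.8 [161 153  12  16] 0.0086
bridge 207 [608.  390.6] [87.1 54.3] 63.6 [142 183  22  25] 0.016
bridge 89 [552.2 386. ] [39.1 58.4] 16.2 [143 207  22  16] 0.0088
bridge 121 [352.6 328.3] [104.4  33.6] 76.9 [155 272  35  16] 0.0086
0.005231608944352373
62 [ 0.614 -0.543  0.086] [467. 181.]
44 [ 0.518 -0.415  0.079] [424. 215.]
18 [ 0.518 -0.185  0.083] [345. 217.]
```

arm_command:
  series:
    - {"rz": 7.2, "dz": -4}
    - {"rz": 7.2, "dz": -4}
    - {"rz": 7.3, "dz": -2}
    - {"dx": 4, "dy": -2.5}
    - {"dx": 4, "dy": -2.5}
    - {"dx": 4, "dy": -2.5}
    - {"dx": 4, "dy": -2.5}
    - {"dx": 4, "dy": -2.5}

```text
invalid input
```

arm_command:
  series:
    - {"dx": 4, "dy": -2.5}
    - {"dx": 4, "dy": -2.5}
    - {"dx": 4, "dy": -2.5}
    - {"dx": 4, "dy": -2.5}
    - {"dx": 3, "dy": -2.5}
    - {"dx": 0}
    - {"dx": 0}
    - {"dx": 0}

```text
invalid input
```

Run:
```python
from h import *
s=ctrl.state();print(s["time"],s["tool_pos"],s["ee_rot"])
p,M=shot("wrist","w1.png");W=cloud(p,M);np.savez("w1.npz",W=W,M=M,K=p["camera_matrix"]);print(p["camera_matrix"])
```

```text
0.95 [ 0.21206914 -0.5344507   0.21461549] [ 9.82212823e-01  1.87771059e-01 -2.89162090e-07  4.65888038e-06]
[[366.35144008   0.         281.33012394]
 [  0.         366.35144008 204.41878171]
 [  0.           0.           1.        ]]
```

View pics/w1.png

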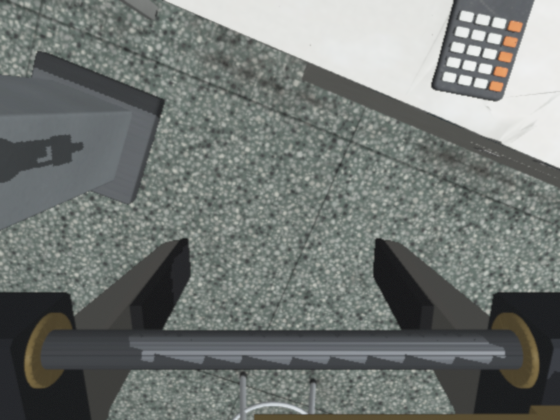

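The rows seem to need every key, so I'll resend them in full.

arm_command:
  series:
    - {"rx": 0, "ry": 0, "rz": 7.2, "dx": 0, "dy": 0, "dz": -4, "claw": 1}
    - {"rx": 0, "ry": 0, "rz": 7.2, "dx": 0, "dy": 0, "dz": -4, "claw": 1}
    - {"rx": 0, "ry": 0, "rz": 7.3, "dx": 0, "dy": 0, "dz": -2, "claw": 1}
    - {"rx": 0, "ry": 0, "rz": 0, "dx": 3, "dy": -2.5, "dz": 0, "claw": 1}
    - {"rx": 0, "ry": 0, "rz": 0, "dx": 3, "dy": -2.5, "dz": 0, "claw": 1}
    - {"rx": 0, "ry": 0, "rz": 0, "dx": 3, "dy": -2.5, "dz": 0, "claw": 1}
    - {"rx": 0, "ry": 0, "rz": 0, "dx": 3, "dy": -2.5, "dz": 0, "claw": 1}
    - {"rx": 0, "ry": 0, "rz": 0, "dx": 3, "dy": -2.5, "dz": 0, "claw": 1}
  grip_force: 30

```text
time: 1.8
tool_pos: [0.3632, -0.4085, 0.3147]
ee_rot: [1.0, -0.001, 0.0, 0.0]
wrist_force: [0.1, 0.5, -0.3]
gripper_width: 0.0921
grip_force: 0.0
```

arm_command:
  series:
    - {"rx": 0, "ry": 0, "rz": 0, "dx": 3, "dy": -2.5, "dz": 0, "claw": 1}
    - {"rx": 0, "ry": 0, "rz": 0, "dx": 3, "dy": -2.5, "dz": 0, "claw": 1}
    - {"rx": 0, "ry": 0, "rz": 0, "dx": 3, "dy": -2.5, "dz": 0, "claw": 1}
    - {"rx": 0, "ry": 0, "rz": 0, "dx": 3, "dy": -2.5, "dz": 0, "claw": 1}
    - {"rx": 0, "ry": 0, "rz": 0, "dx": 3, "dy": -2.5, "dz": 0, "claw": 0}
    - {"rx": 0, "ry": 0, "rz": 0, "dx": 0, "dy": 0, "dz": 0, "claw": 0}
    - {"rx": 0, "ry": 0, "rz": 0, "dx": 0, "dy": 0, "dz": 0, "claw": 0}
    - {"rx": 0, "ry": 0, "rz": 0, "dx": 0, "dy": 0, "dz": 0, "claw": 0}

```text
time: 2.6
tool_pos: [0.5117, -0.2854, 0.3146]
ee_rot: [1.0, -0.001, -0.0, 0.0]
wrist_force: [0.3, -0.5, -0.3]
gripper_width: 0.0615
grip_force: 0.0
```

Run:
```python
from h import *
s=ctrl.state();print(s["time"],s["tool_pos"],s["ee_rot"])
p,M=shot("wrist","w2.png");W=cloud(p,M);np.savez("w1.npz",W=W,M=M,K=p["camera_matrix"])
```

```text
2.6 [ 0.51168963 -0.28541182  0.31456579] [ 9.99999550e-01 -9.18791061e-04 -1.99124960e-04  1.27575203e-04]
```

View pics/w2.png

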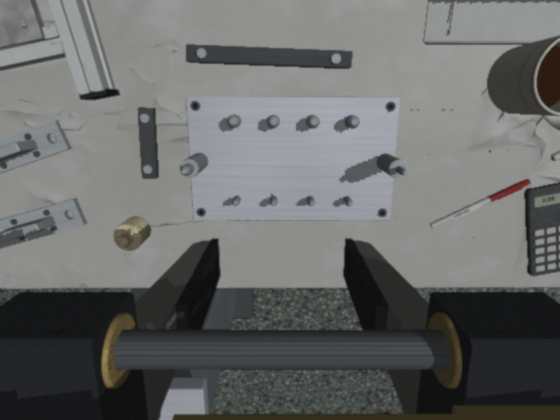

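Wrist view: pallet corners are near (187,97), (398,97), (399,219) and (192,220). The far bar spans (187,53)–(352,60), the left bar (148,108–178), and the weight is at (132,233).

```bash
cat >> h.py <<'E'
def topl(px,K,M,z):
    px=np.atleast_2d(px).astype(float)
    d=np.c_[(px[:,0]-K[0,2])/K[0,0],-(px[:,1]-K[1,2])/K[1,1],-np.ones(len(px))]@M[:3,:3].T
    return (M[:3,3]+d*((z-M[2,3])/d[:,2])[:,None])[:,:2]
def mrect(mask,K,M,z,show=""):
    k,l,s,_=cv2.connectedComponentsWithStats(mask.astype(np.uint8));i=1+s[1:,4].argmax()
    c=max(cv2.findContours((l==i).astype(np.uint8),cv2.RETR_EXTERNAL,cv2.CHAIN_APPROX_NONE)[0],key=len)[:,0]
    r=cv2.minAreaRect((topl(c,K,M,z)*1000).astype(np.float32));print(show,np.round(r[0],1),np.round(r[1],1),round(r[2],2));return r
E
python3 - <<'E'
from h import *
D=np.load("w1.npz");K,M=D["K"],D["M"];im=cv2.imread("pics/w2.png").astype(int);g=im.mean(2)
def roi(m,x0,x1,y0,y1):
    o=np.zeros_like(m);o[y0:y1,x0:x1]=m[y0:y1,x0:x1];return o
print(D["W"][120:210:30,[175,260,300]][...,2].round(4).tolist())
o=mrect(roi(g<85,180,360,38,75),K,M,.016,"far")
o=mrect(roi(g<85,130,165,100,185),K,M,.016,"left")
print([im[y,x].tolist() for x,y in((220,150),(300,210),(175,200),(420,150),(300,240))])
for z in(.018,):
    P=topl([(187.5,97),(397.5,97),(399,219),(192,220)],K,M,z);print(P.round(4).tolist(),P.mean(0))
print(topl([(132,228)],K,M,.05))
E
```

```text
[[0.005, 0.0163, 0.0167], [0.0032, 0.0179, 0.0157], [0.0018, 0.0155, 0.0161]]
far [ 640.9 -270.3] [196.7  19.7] 87.79
left [ 539.  -116.8] [22.3 87.2] 87.84
[[163, 155, 153], [157, 150, 147], [143, 145, 144], [141, 145, 144], [139, 142, 141]]
[[0.5951, -0.1711], [0.5944, -0.4272], [0.4386, -0.4415], [0.438, -0.1662]] [ 0.51649711 -0.30147987]
[[ 0.43778653 -0.09884937]]
```

Run:
```python
from h import *
D=np.load("w1.npz");K,M=D["K"],D["M"];im=cv2.medianBlur(cv2.imread("pics/w2.png"),5).astype(int)
d=im[...,0]-im[...,2];o=np.zeros(d.shape,bool);o[85:235,172:415]=(d>5)[85:235,172:415]
o=cv2.morphologyEx(o.astype(np.uint8),cv2.MORPH_OPEN,np.ones((7,7)))
mrect(o,K,M,.018,"pal")
c=max(cv2.findContours(o,cv2.RETR_EXTERNAL,cv2.CHAIN_APPROX_NONE)[0],key=len)
b=cv2.approxPolyDP(cv2.convexHull(c),6,True)[:,0];print(b.tolist(),topl(b,K,M,.018).round(4).tolist())
# post pin tips and pins (approx)
print(topl([(233,117),(272,118),(312,118),(352,119)],K,M,.042).round(4).tolist(),topl([(237,198),(273,196),(310,199),(347,199)],K,M,.042).round(4).tolist())
print(topl([(186,169),(402,169)],K,M,.098).round(4).tolist())
print(M.round(4).tolist())
```

```text
pal [ 517.2 -299.2] [260.8 157. ] 89.7
[[188, 109], [196, 96], [389, 97], [398, 109], [390, 210], [378, 219], [204, 219], [193, 208]] [[0.5809, -0.1707], [0.5962, -0.1815], [0.5944, -0.4168], [0.5802, -0.4289], [0.4511, -0.4287], [0.4387, -0.4136], [0.4393, -0.1822], [0.4545, -0.1686]]
[[0.5719, -0.2288], [0.5706, -0.2745], [0.5705, -0.3214], [0.5692, -0.3684]] [[0.474, -0.2301], [0.4764, -0.2748], [0.4724, -0.3208], [0.4723, -0.3668]]
[[0.5199, -0.184], [0.5192, -0.4134]]
[[-0.0028, 0.9657, 0.2598, 0.5843], [-1.0, -0.0027, -0.0008, -0.2855], [-0.0001, -0.2598, 0.9657, 0.4835], [0.0, 0.0, 0.0, 1.0]]
```

arm_command:
  series:
    - {"rx": 0, "ry": 0, "rz": 0, "dx": -3.6, "dy": 0.3, "dz": 3, "claw": 0}
    - {"rx": 0, "ry": 0, "rz": 0, "dx": -3.6, "dy": 0.3, "dz": 3, "claw": 0}
    - {"rx": 0, "ry": 0, "rz": 0, "dx": -3.5, "dy": 0.4, "dz": 3, "claw": 0}
    - {"rx": 0, "ry": 0, "rz": 2.2, "dx": 0, "dy": 0, "dz": 5, "claw": 0}
    - {"rx": 0, "ry": 0, "rz": 0, "dx": 0, "dy": 0, "dz": 5, "claw": 0}
    - {"rx": 0, "ry": 0, "rz": 0, "dx": 0, "dy": 0, "dz": 5, "claw": 0}
    - {"rx": 0, "ry": 0, "rz": 0, "dx": 0, "dy": 0, "dz": 4.5, "claw": 0}
    - {"rx": 0, "ry": 0, "rz": 0, "dx": 0, "dy": 0, "dz": 2.1, "claw": 0}

```text
time: 3.45
tool_pos: [0.4021, -0.2929, 0.0046]
ee_rot: [1.0, -0.021, -0.002, -0.002]
wrist_force: [0.2, -0.5, -0.0]
gripper_width: 0.0004
grip_force: 0.0
```

arm_command:
  series:
    - {"rx": 0, "ry": 0, "rz": 0, "dx": 0, "dy": 0, "dz": 0, "claw": 0}
    - {"rx": 0, "ry": 0, "rz": 0, "dx": 1, "dy": 0, "dz": 0, "claw": 0}
    - {"rx": 0, "ry": 0, "rz": 0, "dx": 1, "dy": 0, "dz": 0, "claw": 0}
    - {"rx": 0, "ry": 0, "rz": 0, "dx": 0.8, "dy": 0, "dz": 0, "claw": 0}
    - {"rx": 0, "ry": 0, "rz": 0, "dx": 0.8, "dy": 0, "dz": 0, "claw": 0}
    - {"rx": 0, "ry": 0, "rz": 0, "dx": 0.7, "dy": 0, "dz": 0, "claw": 0}
    - {"rx": 0, "ry": 0, "rz": 0, "dx": 0.5, "dy": 0, "dz": 0, "claw": 0}
    - {"rx": 0, "ry": 0, "rz": 0, "dx": 0.3, "dy": 0, "dz": 0, "claw": 0}

```text
time: 4.25
tool_pos: [0.4567, -0.2975, 0.0104]
ee_rot: [1.0, -0.019, -0.001, 0.001]
wrist_force: [-8.8, 0.1, 6.9]
gripper_width: 0.0003
grip_force: 4.1
```

arm_command:
  series:
    - {"rx": 0, "ry": 0, "rz": 0, "dx": 0.2, "dy": 0, "dz": 0, "claw": 0}
    - {"rx": 0, "ry": 0, "rz": 0, "dx": 0.2, "dy": 0, "dz": 0, "claw": 0}
    - {"rx": 0, "ry": 0, "rz": 0, "dx": 0.2, "dy": 0, "dz": 0, "claw": 0}
    - {"rx": 0, "ry": 0, "rz": 0, "dx": 0.1, "dy": 0, "dz": 0, "claw": 0}
    - {"rx": 0, "ry": 0, "rz": 0, "dx": 0.1, "dy": 0, "dz": 0, "claw": 0}
    - {"rx": 0, "ry": 0, "rz": 0, "dx": 0, "dy": 0, "dz": 0, "claw": 0}
    - {"rx": 0, "ry": 0, "rz": 0, "dx": 0, "dy": 0, "dz": 0, "claw": 0}
    - {"rx": 0, "ry": 0, "rz": 0, "dx": 0, "dy": 0, "dz": 0, "claw": 0}

```text
time: 5.05
tool_pos: [0.4599, -0.2975, 0.0103]
ee_rot: [1.0, -0.018, -0.006, -0.0]
wrist_force: [-24.9, -0.1, 18.5]
gripper_width: 0.0004
grip_force: 12.5
```

arm_command:
  series:
    - {"rx": 0, "ry": 0, "rz": 0, "dx": -3, "dy": 0, "dz": 0, "claw": 0}
    - {"rx": 0, "ry": 0, "rz": 0, "dx": 0, "dy": 0, "dz": -4.5, "claw": 0}
    - {"rx": 0, "ry": 0, "rz": 0, "dx": 0, "dy": 0, "dz": -4.5, "claw": 0}
    - {"rx": 0, "ry": 0, "rz": 0, "dx": 0, "dy": 4, "dz": -4, "claw": 0}
    - {"rx": 0, "ry": 0, "rz": 0, "dx": 0, "dy": 4.5, "dz": 0, "claw": 0}
    - {"rx": 0, "ry": 0, "rz": 0, "dx": 2, "dy": 4.5, "dz": 0, "claw": 0}
    - {"rx": 0, "ry": 0, "rz": 0, "dx": 3, "dy": 3.8, "dz": 0, "claw": 0}
    - {"rx": 0, "ry": 0, "rz": 0, "dx": 4, "dy": 0, "dz": 0, "claw": 0}

```text
time: 5.85
tool_pos: [0.5182, -0.4684, 0.1362]
ee_rot: [1.0, -0.022, 0.001, 0.003]
wrist_force: [-0.3, 0.3, -0.3]
gripper_width: 0.0009
grip_force: 0.0
```

arm_command:
  series:
    - {"rx": 0, "ry": 0, "rz": 0, "dx": 1.5, "dy": 0, "dz": 0, "claw": 0}
    - {"rx": 0, "ry": 0, "rz": 0, "dx": 0, "dy": 0, "dz": 0, "claw": 0}
    - {"rx": 0, "ry": 0, "rz": 0, "dx": 0, "dy": 0, "dz": 0, "claw": 0}
    - {"rx": 0, "ry": 0, "rz": 0, "dx": 0, "dy": 0, "dz": 0, "claw": 0}
    - {"rx": 0, "ry": 0, "rz": 0, "dx": 0, "dy": 0, "dz": 0, "claw": 0}
    - {"rx": 0, "ry": 0, "rz": 0, "dx": 0, "dy": 0, "dz": 0, "claw": 0}
    - {"rx": 0, "ry": 0, "rz": 0, "dx": 0, "dy": 0, "dz": 0, "claw": 0}
    - {"rx": 0, "ry": 0, "rz": 0, "dx": 0, "dy": 0, "dz": 0, "claw": 0}

```text
time: 6.65
tool_pos: [0.5326, -0.4632, 0.1341]
ee_rot: [1.0, -0.02, 0.0, 0.0]
wrist_force: [0.5, -0.5, 1.0]
gripper_width: 0.0003
grip_force: 0.0
```

Run:
```python
from h import *
s=ctrl.state();print(s["tool_pos"],s["ee_rot"])
p,M=shot("wrist","w3.png");W=cloud(p,M);np.savez("w3.npz",W=W,M=M,K=p["camera_matrix"])
W=np.load("top0.npy");m=(W[...,0]>.5)&(W[...,0]<.66)&(W[...,1]>-.6)&(W[...,1]<-.48)
print(np.nanpercentile(W[m][:,2],[50,90,97,99.5]))
```

```text
[ 0.53256941 -0.46317532  0.13407676] [ 9.99803942e-01 -1.98009437e-02  1.81405734e-05  1.67048719e-05]
[0.00564406 0.05501554 0.09026866 0.09719099]
```

View pics/w3.png

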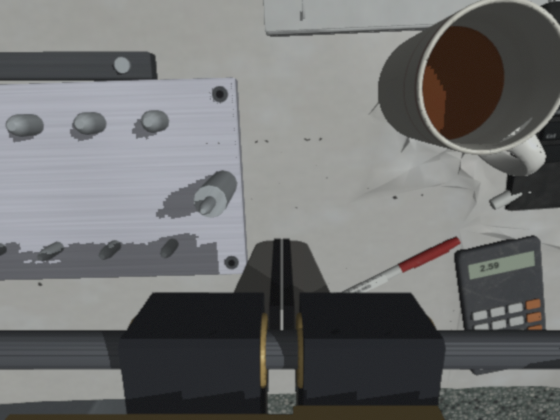

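The pallet now lies along the far bar; post_2's tip is at about (208,206). Next I lower beside the post and push it +y.

Run:
```python
from h import *
D=np.load("w3.npz");K,M=D["K"],D["M"]
print(topl([(208,207)],K,M,.098),topl([(236,79),(244,275)],K,M,.018))
```

```text
[[ 0.55023871 -0.42115945]] [[ 0.62567787 -0.43333529]
 [ 0.46784646 -0.4286544 ]]
```

arm_command:
  series:
    - {"rx": 0, "ry": 0, "rz": 0, "dx": 1.3, "dy": 0.4, "dz": 2, "claw": 0}
    - {"rx": 0, "ry": 0, "rz": 0, "dx": 0, "dy": 0.3, "dz": 4, "claw": 0}
    - {"rx": 0, "ry": 0, "rz": 0, "dx": 0, "dy": 0, "dz": 3.4, "claw": 0}
    - {"rx": 0, "ry": 0, "rz": 0, "dx": 0, "dy": 0, "dz": 0, "claw": 0}
    - {"rx": 0, "ry": 0, "rz": 0, "dx": 0, "dy": 0, "dz": 0, "claw": 0}
    - {"rx": 0, "ry": 0, "rz": 0, "dx": 0, "dy": -1, "dz": 0, "claw": 0}
    - {"rx": 0, "ry": 0, "rz": 0, "dx": 0, "dy": -1, "dz": 0, "claw": 0}
    - {"rx": 0, "ry": 0, "rz": 0, "dx": 0, "dy": -1, "dz": 0, "claw": 0}

```text
time: 7.5
tool_pos: [0.5476, -0.4412, 0.0423]
ee_rot: [1.0, -0.019, 0.001, 0.002]
wrist_force: [0.1, -6.1, 1.7]
gripper_width: 0.0006
grip_force: 2.7
```

arm_command:
  series:
    - {"rx": 0, "ry": 0, "rz": 0, "dx": 0, "dy": -0.7, "dz": 0, "claw": 0}
    - {"rx": 0, "ry": 0, "rz": 0, "dx": 0, "dy": -0.7, "dz": 0, "claw": 0}
    - {"rx": 0, "ry": 0, "rz": 0, "dx": 0, "dy": -0.7, "dz": 0, "claw": 0}
    - {"rx": 0, "ry": 0, "rz": 0, "dx": 0, "dy": -0.4, "dz": 0, "claw": 0}
    - {"rx": 0, "ry": 0, "rz": 0, "dx": 0, "dy": 0, "dz": 0, "claw": 0}
    - {"rx": 0, "ry": 0, "rz": 0, "dx": 0, "dy": 0, "dz": 0, "claw": 0}
    - {"rx": 0, "ry": 0, "rz": 0, "dx": 0, "dy": 0, "dz": 0, "claw": 0}
    - {"rx": 0, "ry": 0, "rz": 0, "dx": 0, "dy": 0, "dz": 0, "claw": 0}

```text
time: 8.3
tool_pos: [0.5481, -0.4171, 0.0419]
ee_rot: [1.0, -0.02, 0.001, 0.002]
wrist_force: [-2.9, -4.5, 5.5]
gripper_width: 0.0004
grip_force: 2.5
```

arm_command:
  series:
    - {"rx": 0, "ry": 0, "rz": 0, "dx": 0, "dy": -0.5, "dz": 0, "claw": 0}
    - {"rx": 0, "ry": 0, "rz": 0, "dx": 0, "dy": -0.4, "dz": 0, "claw": 0}
    - {"rx": 0, "ry": 0, "rz": 0, "dx": 0, "dy": -0.2, "dz": 0, "claw": 0}
    - {"rx": 0, "ry": 0, "rz": 0, "dx": 0, "dy": -0.1, "dz": 0, "claw": 0}
    - {"rx": 0, "ry": 0, "rz": 0, "dx": 0, "dy": -0.1, "dz": 0, "claw": 0}
    - {"rx": 0, "ry": 0, "rz": 0, "dx": 0, "dy": 0, "dz": 0, "claw": 0}
    - {"rx": 0, "ry": 0, "rz": 0, "dx": 0, "dy": 0, "dz": 0, "claw": 0}
    - {"rx": 0, "ry": 0, "rz": 0, "dx": 0, "dy": 0, "dz": 0, "claw": 0}

```text
time: 9.1
tool_pos: [0.5482, -0.405, 0.0419]
ee_rot: [1.0, -0.02, 0.001, 0.003]
wrist_force: [-3.1, -7.4, 4.0]
gripper_width: 0.0006
grip_force: 3.7
```

arm_command:
  series:
    - {"rx": 0, "ry": 0, "rz": 0, "dx": 0, "dy": -0.2, "dz": 0, "claw": 0}
    - {"rx": 0, "ry": 0, "rz": 0, "dx": 0, "dy": 0, "dz": 0, "claw": 0}
    - {"rx": 0, "ry": 0, "rz": 0, "dx": 0, "dy": -0.1, "dz": 0, "claw": 0}
    - {"rx": 0, "ry": 0, "rz": 0, "dx": 0, "dy": 0, "dz": 0, "claw": 0}
    - {"rx": 0, "ry": 0, "rz": 0, "dx": 0, "dy": 0, "dz": 0, "claw": 0}
    - {"rx": 0, "ry": 0, "rz": 0, "dx": 0, "dy": 0, "dz": 0, "claw": 0}
    - {"rx": 0, "ry": 0, "rz": 0, "dx": 0, "dy": 0, "dz": 0, "claw": 0}
    - {"rx": 0, "ry": 0, "rz": 0, "dx": 0, "dy": 0, "dz": 0, "claw": 0}

```text
time: 9.9
tool_pos: [0.5483, -0.4021, 0.042]
ee_rot: [1.0, -0.02, 0.001, 0.003]
wrist_force: [-2.5, -8.0, 3.3]
gripper_width: 0.0005
grip_force: 3.9
```

arm_command:
  series:
    - {"rx": 0, "ry": 0, "rz": 0, "dx": 0, "dy": -0.2, "dz": 0, "claw": 0}
    - {"rx": 0, "ry": 0, "rz": 0, "dx": 0, "dy": 0, "dz": 0, "claw": 0}
    - {"rx": 0, "ry": 0, "rz": 0, "dx": 0, "dy": -0.1, "dz": 0, "claw": 0}
    - {"rx": 0, "ry": 0, "rz": 0, "dx": 0, "dy": 0, "dz": 0, "claw": 0}
    - {"rx": 0, "ry": 0, "rz": 0, "dx": 0, "dy": -0.1, "dz": 0, "claw": 0}
    - {"rx": 0, "ry": 0, "rz": 0, "dx": 0, "dy": 0, "dz": 0, "claw": 0}
    - {"rx": 0, "ry": 0, "rz": 0, "dx": 0, "dy": 0, "dz": 0, "claw": 0}
    - {"rx": 0, "ry": 0, "rz": 0, "dx": 0, "dy": 0, "dz": 0, "claw": 0}

```text
time: 10.7
tool_pos: [0.5482, -0.4014, 0.0423]
ee_rot: [1.0, -0.02, 0.001, 0.005]
wrist_force: [-3.8, -16.1, 0.7]
gripper_width: 0.0003
grip_force: 8.2
```

arm_command:
  series:
    - {"rx": 0, "ry": 0, "rz": 0, "dx": 0, "dy": 2, "dz": 0, "claw": 0}
    - {"rx": 0, "ry": 0, "rz": 0, "dx": 0, "dy": 0, "dz": -4.5, "claw": 0}
    - {"rx": 0, "ry": 0, "rz": 0, "dx": 0, "dy": 0, "dz": -5, "claw": 0.5}
    - {"rx": 0, "ry": 0, "rz": 0, "dx": 0, "dy": -4, "dz": -3, "claw": 0.5}
    - {"rx": 0, "ry": 0, "rz": 0, "dx": 0, "dy": -4, "dz": -3, "claw": 0.5}
    - {"rx": 0, "ry": 0, "rz": 0, "dx": -1, "dy": -4, "dz": -3, "claw": 0.5}
    - {"rx": 0, "ry": 0, "rz": 0, "dx": -1, "dy": -4, "dz": -3, "claw": 0.5}
    - {"rx": 0, "ry": 0, "rz": 0, "dx": 0, "dy": 0, "dz": 0, "claw": 0.5}

```text
time: 11.5
tool_pos: [0.5361, -0.2526, 0.2596]
ee_rot: [1.0, -0.017, 0.004, 0.001]
wrist_force: [-0.0, -0.9, 0.3]
gripper_width: 0.0452
grip_force: 0.0
```

arm_command:
  series:
    - {"rx": 0, "ry": 0, "rz": 0, "dx": 0, "dy": 0, "dz": 0, "claw": 0.5}
    - {"rx": 0, "ry": 0, "rz": 0, "dx": 0, "dy": 0, "dz": 0, "claw": 0.5}
    - {"rx": 0, "ry": 0, "rz": 0, "dx": 0, "dy": 0, "dz": 0, "claw": 0.5}
    - {"rx": 0, "ry": 0, "rz": 0, "dx": 0, "dy": 0, "dz": 0, "claw": 0.5}
    - {"rx": 0, "ry": 0, "rz": 0, "dx": 0, "dy": 0, "dz": 0, "claw": 0.5}
    - {"rx": 0, "ry": 0, "rz": 0, "dx": 0, "dy": 0, "dz": 0, "claw": 0.5}
    - {"rx": 0, "ry": 0, "rz": 0, "dx": 0, "dy": 0, "dz": 0, "claw": 0.5}
    - {"rx": 0, "ry": 0, "rz": 0, "dx": 0, "dy": 0, "dz": 0, "claw": 0.5}

```text
time: 12.3
tool_pos: [0.5343, -0.2566, 0.2538]
ee_rot: [1.0, -0.02, 0.0, -0.0]
wrist_force: [-0.7, 0.6, -0.3]
gripper_width: 0.046
grip_force: 0.0
```

Run:
```python
from h import *
s=ctrl.state();print(s["tool_pos"],s["ee_rot"])
p,M=shot("wrist","w4.png");np.savez("w4.npz",M=M,K=p["camera_matrix"])
```

```text
[ 0.53431422 -0.25663502  0.25378294] [ 9.99806075e-01 -1.96929339e-02  1.57201331e-05 -1.92304154e-05]
```

View pics/w4.png

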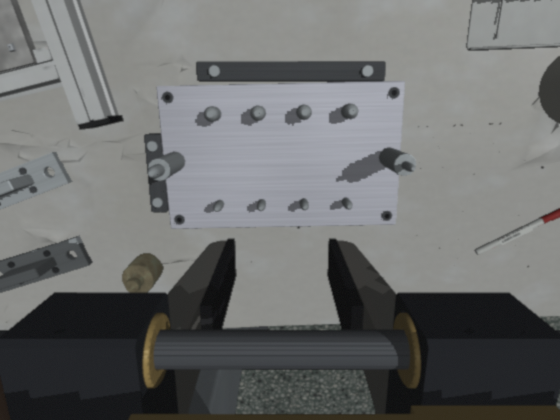

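The pallet's top edge shows a gap of about 3–4 px to the far bar on the left side. I'll re-press +x, slightly left of centre.

arm_command:
  series:
    - {"rx": 0, "ry": 0, "rz": 0, "dx": -3.5, "dy": -0.6, "dz": 3, "claw": 0}
    - {"rx": 0, "ry": 0, "rz": 0, "dx": -3.5, "dy": -0.6, "dz": 3, "claw": 0}
    - {"rx": 0, "ry": 0, "rz": 0, "dx": -3.5, "dy": -0.6, "dz": 3, "claw": 0}
    - {"rx": 0, "ry": 0, "rz": 0, "dx": 0, "dy": 0, "dz": 5, "claw": 0}
    - {"rx": 0, "ry": 0, "rz": 0, "dx": 0, "dy": 0, "dz": 5, "claw": 0}
    - {"rx": 0, "ry": 0, "rz": 0, "dx": 0, "dy": 0, "dz": 3.5, "claw": 0}
    - {"rx": 0, "ry": 0, "rz": 0, "dx": 0, "dy": 0, "dz": 1.7, "claw": 0}
    - {"rx": 0, "ry": 0, "rz": 0, "dx": 0, "dy": 0, "dz": 0, "claw": 0}

```text
time: 13.15
tool_pos: [0.4281, -0.2327, 0.0092]
ee_rot: [1.0, -0.02, -0.002, -0.002]
wrist_force: [1.0, 0.9, 0.3]
gripper_width: 0.0006
grip_force: 0.0
```

arm_command:
  series:
    - {"rx": 0, "ry": 0, "rz": 0, "dx": 0.8, "dy": 0, "dz": 0, "claw": 0}
    - {"rx": 0, "ry": 0, "rz": 0, "dx": 0.8, "dy": 0, "dz": 0, "claw": 0}
    - {"rx": 0, "ry": 0, "rz": 0, "dx": 0.7, "dy": 0, "dz": 0, "claw": 0}
    - {"rx": 0, "ry": 0, "rz": 0, "dx": 0.4, "dy": 0, "dz": 0, "claw": 0}
    - {"rx": 0, "ry": 0, "rz": 0, "dx": 0.4, "dy": 0, "dz": 0, "claw": 0}
    - {"rx": 0, "ry": 0, "rz": 0, "dx": 0.3, "dy": 0, "dz": 0, "claw": 0}
    - {"rx": 0, "ry": 0, "rz": 0, "dx": 0.2, "dy": 0, "dz": 0, "claw": 0}
    - {"rx": 0, "ry": 0, "rz": 0, "dx": 0, "dy": 0, "dz": 0, "claw": 0}

```text
time: 13.95
tool_pos: [0.4621, -0.2355, 0.0119]
ee_rot: [1.0, -0.019, -0.005, -0.001]
wrist_force: [-17.0, -0.5, 15.3]
gripper_width: 0.0005
grip_force: 8.7
```

arm_command:
  series:
    - {"rx": 0, "ry": 0, "rz": 0, "dx": -2.5, "dy": 0, "dz": 0, "claw": 0}
    - {"rx": 0, "ry": 0, "rz": 0, "dx": 0, "dy": 0, "dz": -5, "claw": 0}
    - {"rx": 0, "ry": 0, "rz": 0, "dx": 0, "dy": 0, "dz": -5, "claw": 0.7}
    - {"rx": 0, "ry": 0, "rz": 0, "dx": 3, "dy": 0.6, "dz": -4, "claw": 0.7}
    - {"rx": 0, "ry": 0, "rz": 0, "dx": 3, "dy": 0.6, "dz": -4, "claw": 0.7}
    - {"rx": 0, "ry": 0, "rz": 0, "dx": 3, "dy": 0.6, "dz": -4, "claw": 0.7}
    - {"rx": 0, "ry": 0, "rz": 0, "dx": 1, "dy": 0, "dz": -2, "claw": 0.7}
    - {"rx": 0, "ry": 0, "rz": 0, "dx": 0, "dy": 0, "dz": 0, "claw": 0.7}

```text
time: 14.75
tool_pos: [0.5423, -0.2578, 0.2549]
ee_rot: [1.0, -0.019, 0.003, 0.002]
wrist_force: [0.1, -0.4, 0.7]
gripper_width: 0.0467
grip_force: 0.0
```

arm_command:
  series:
    - {"rx": 0, "ry": 0, "rz": 0, "dx": 0, "dy": 0, "dz": 0, "claw": 0.7}
    - {"rx": 0, "ry": 0, "rz": 0, "dx": 0, "dy": 0, "dz": 0, "claw": 0.7}
    - {"rx": 0, "ry": 0, "rz": 0, "dx": 0, "dy": 0, "dz": 0, "claw": 0.7}
    - {"rx": 0, "ry": 0, "rz": 0, "dx": 0, "dy": 0, "dz": 0, "claw": 0.7}
    - {"rx": 0, "ry": 0, "rz": 0, "dx": 0, "dy": 0, "dz": 0, "claw": 0.7}
    - {"rx": 0, "ry": 0, "rz": 0, "dx": 0, "dy": 0, "dz": 0, "claw": 0.7}
    - {"rx": 0, "ry": 0, "rz": 0, "dx": 0, "dy": 0, "dz": 0, "claw": 0.7}
    - {"rx": 0, "ry": 0, "rz": 0, "dx": 0, "dy": 0, "dz": 0, "claw": 0.7}

```text
time: 15.55
tool_pos: [0.5397, -0.2567, 0.251]
ee_rot: [1.0, -0.02, 0.0, 0.0]
wrist_force: [0.9, 0.1, -0.7]
gripper_width: 0.0644
grip_force: 0.0
```

Run:
```python
from h import *
s=ctrl.state();print(s["tool_pos"],s["ee_rot"])
p,M=shot("wrist","w5.png");np.savez("w5.npz",M=M,K=p["camera_matrix"])
im=p["image"][...,::-1]
c=cv2.resize(im[50:245,140:410],None,fx=2.9,fy=2.9,interpolation=cv2.INTER_CUBIC);cv2.imwrite("pics/w5c.png",c)
```

```text
[ 0.5396538  -0.25667935  0.25097469] [ 9.99806403e-01 -1.96762559e-02  3.22348625e-05  2.04677920e-05]
```

View pics/w5c.png

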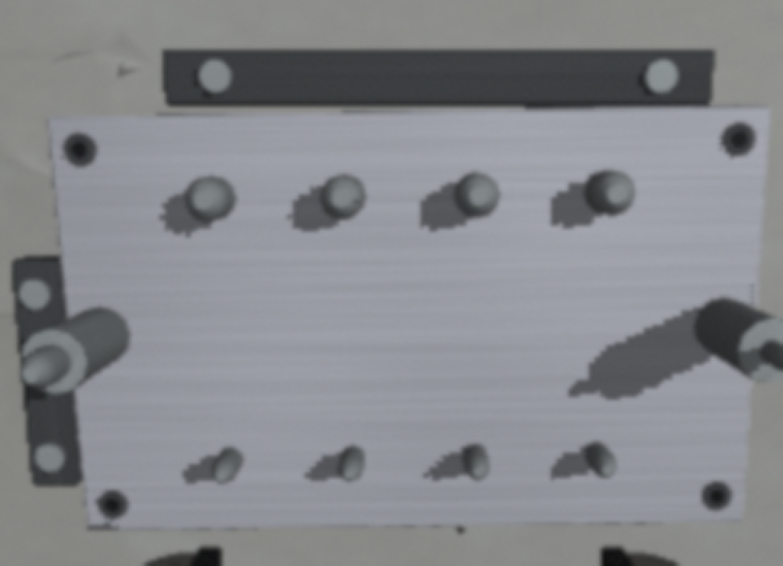

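Run:
```python
from h import *
D=np.load("w5.npz");K,M=D["K"],D["M"]
f=lambda P,z:topl(np.array(P)/2.9+[140,50]-.33,K,M,z)
def fit(L,P):
    L=np.array(L,float);a,b=L-L.mean(0),P-P.mean(0)
    th=np.arctan2((a[:,0]*b[:,1]-a[:,1]*b[:,0]).sum(),(a*b).sum());c,s=np.cos(th),np.sin(th)
    t=P.mean(0)-np.array([[c,-s],[s,c]])@L.mean(0);r=P-(L@np.array([[c,s],[-s,c]])+t)
    print(t.round(4),round(th,4),(r*1000).round(1).tolist())
fit([(.08,.132),(.08,-.132),(-.08,.132),(-.08,-.132)],f([(50,120),(768,106),(88,527),(743,519)],.018))
fit([(.05,.072),(.05,.024),(.05,-.024),(.05,-.072)],f([(210,196),(344,192),(477,190),(612,188)],.042))
fit([(-.05,.072),(-.05,.024),(-.05,-.024),(-.05,-.072)],f([(230,462),(352,460),(477,458),(602,457)],.036))
fit([(0,.118),(0,-.118)],f([(38,368),(782,352)],.098))
print("holes",f([(79,149),(738,138),(112,504),(716,495)],.018).round(4).tolist())
# corner
fit([(.1,.09),(.1,-.11),(.09,.08),(.09,-.10)][:2],f([(166,50),(713,51)],.016))
P=f([(168,105),(711,106)],.0);print("far inner bottom",P.round(4).tolist(),"th",np.arctan2(-(P[0,0]-P[1,0]),P[0,1]-P[1,1]))
P=f([(166,50),(713,51)],.016);print("far outer top",P.round(4).tolist(),"th",np.arctan2(-(P[0,0]-P[1,0]),P[0,1]-P[1,1]))
P=f([(35,293),(49,458)],.016);print("left screws",P.round(4).tolist())
P=f([(215,76),(661,76)],.016);print("far screws",P.round(4).tolist(),"th",np.arctan2(-(P[0,0]-P[1,0]),P[0,1]-P[1,1]))
```

```text
[ 0.5517 -0.2574] -0.0243 [[-2.3, -2.3], [-1.5, 2.4], [2.2, -1.4], [1.5, 1.2]]
[ 0.5528 -0.2579] -0.0215 [[-0.3, -2.5], [0.2, -1.0], [0.1, 1.1], [-0.1, 2.4]]
[ 0.555 -0.258] -0.026 [[-0.1, -2.5], [0.0, -0.3], [0.2, 0.8], [-0.1, 2.0]]
[ 0.554  -0.2566] -0.0185 [[-0.1, -3.8], [0.1, 3.8]]
holes [[0.6221, -0.1389], [0.6163, -0.3785], [0.4864, -0.1355], [0.4805, -0.3751]]
[ 0.5512 -0.257 ] -0.0421 [[-0.1, -2.2], [0.1, 2.2]]
far inner bottom [[0.6371, -0.1689], [0.6285, -0.3732]] th -0.04211918432111686
far outer top [[0.6549, -0.1735], [0.6466, -0.369]] th -0.04210000346868061
left screws [[0.5706, -0.1153], [0.5058, -0.1122]]
far screws [[0.6454, -0.1902], [0.6389, -0.3506]] th -0.04037301205375073
```

Pallet yaw is -0.022 against the corner's -0.041, so it is wedged. I'll push again nearer the left end.

arm_command:
  series:
    - {"rx": 0, "ry": 0, "rz": 0, "dx": -4, "dy": -2.7, "dz": 1, "claw": 0}
    - {"rx": 0, "ry": 0, "rz": 0, "dx": -4, "dy": -2.7, "dz": 1, "claw": 0}
    - {"rx": 0, "ry": 0, "rz": 0, "dx": -3.3, "dy": -2.7, "dz": 3, "claw": 0}
    - {"rx": 0, "ry": 0, "rz": 0, "dx": 0, "dy": 0, "dz": 5, "claw": 0}
    - {"rx": 0, "ry": 0, "rz": 0, "dx": 0, "dy": 0, "dz": 5, "claw": 0}
    - {"rx": 0, "ry": 0, "rz": 0, "dx": 0, "dy": 0, "dz": 5, "claw": 0}
    - {"rx": 0, "ry": 0, "rz": 0, "dx": 0, "dy": 0, "dz": 2.7, "claw": 0}
    - {"rx": 0, "ry": 0, "rz": 0, "dx": 0, "dy": 0, "dz": 1.2, "claw": 0}

```text
time: 16.4
tool_pos: [0.4292, -0.171, 0.0104]
ee_rot: [1.0, -0.02, -0.002, -0.002]
wrist_force: [-0.4, 0.9, 0.7]
gripper_width: 0.0024
grip_force: 0.0
```

arm_command:
  series:
    - {"rx": 0, "ry": 0, "rz": 0, "dx": 0.8, "dy": 0, "dz": 0, "claw": 0}
    - {"rx": 0, "ry": 0, "rz": 0, "dx": 0.8, "dy": 0, "dz": 0, "claw": 0}
    - {"rx": 0, "ry": 0, "rz": 0, "dx": 0.8, "dy": 0, "dz": 0, "claw": 0}
    - {"rx": 0, "ry": 0, "rz": 0, "dx": 0.4, "dy": 0, "dz": 0, "claw": 0}
    - {"rx": 0, "ry": 0, "rz": 0, "dx": 0.4, "dy": 0, "dz": 0, "claw": 0}
    - {"rx": 0, "ry": 0, "rz": 0, "dx": 0.3, "dy": 0, "dz": 0, "claw": 0}
    - {"rx": 0, "ry": 0, "rz": 0, "dx": 0.3, "dy": 0, "dz": 0, "claw": 0}
    - {"rx": 0, "ry": 0, "rz": 0, "dx": 0, "dy": 0, "dz": 0, "claw": 0}

```text
time: 17.2
tool_pos: [0.4663, -0.1734, 0.013]
ee_rot: [1.0, -0.019, -0.004, -0.001]
wrist_force: [-11.8, -0.1, 9.5]
gripper_width: 0.0007
grip_force: 6.1
```

arm_command:
  series:
    - {"rx": 0, "ry": 0, "rz": 0, "dx": 0.2, "dy": 0, "dz": 0, "claw": 0}
    - {"rx": 0, "ry": 0, "rz": 0, "dx": 0, "dy": 0, "dz": 0, "claw": 0}
    - {"rx": 0, "ry": 0, "rz": 0, "dx": 0.2, "dy": 0, "dz": 0, "claw": 0}
    - {"rx": 0, "ry": 0, "rz": 0, "dx": 0, "dy": 0, "dz": 0, "claw": 0}
    - {"rx": 0, "ry": 0, "rz": 0, "dx": 0.1, "dy": 0, "dz": 0, "claw": 0}
    - {"rx": 0, "ry": 0, "rz": 0, "dx": 0, "dy": 0, "dz": 0, "claw": 0}
    - {"rx": 0, "ry": 0, "rz": 0, "dx": 0, "dy": 0, "dz": 0, "claw": 0}
    - {"rx": 0, "ry": 0, "rz": 0, "dx": 0, "dy": 0, "dz": 0, "claw": 0}

```text
time: 18.0
tool_pos: [0.4668, -0.1733, 0.0127]
ee_rot: [1.0, -0.018, -0.009, -0.001]
wrist_force: [-28.0, -1.3, 24.6]
gripper_width: 0.0004
grip_force: 14.4
```

arm_command:
  series:
    - {"rx": 0, "ry": 0, "rz": 0, "dx": -2.8, "dy": 0, "dz": 0, "claw": 0}
    - {"rx": 0, "ry": 0, "rz": 0, "dx": 0, "dy": 0, "dz": -5, "claw": 0}
    - {"rx": 0, "ry": 0, "rz": 0, "dx": 0, "dy": 0, "dz": -5, "claw": 0.7}
    - {"rx": 0, "ry": 0, "rz": 0, "dx": 2.5, "dy": 2, "dz": -3.5, "claw": 0.7}
    - {"rx": 0, "ry": 0, "rz": 0, "dx": 2.5, "dy": 2, "dz": -3.5, "claw": 0.7}
    - {"rx": 0, "ry": 0, "rz": 0, "dx": 2.5, "dy": 2, "dz": -3.5, "claw": 0.7}
    - {"rx": 0, "ry": 0, "rz": 0, "dx": 2.5, "dy": 2, "dz": -3.5, "claw": 0.7}
    - {"rx": 0, "ry": 0, "rz": 0, "dx": 0, "dy": 0, "dz": 0, "claw": 0.7}

```text
time: 18.8
tool_pos: [0.5473, -0.2608, 0.2596]
ee_rot: [1.0, -0.02, 0.005, 0.004]
wrist_force: [-0.1, 0.5, 0.7]
gripper_width: 0.0465
grip_force: 0.0
```

arm_command:
  series:
    - {"rx": 0, "ry": 0, "rz": 0, "dx": 0, "dy": 0, "dz": 0, "claw": 0.7}
    - {"rx": 0, "ry": 0, "rz": 0, "dx": 0, "dy": 0, "dz": 0, "claw": 0.7}
    - {"rx": 0, "ry": 0, "rz": 0, "dx": 0, "dy": 0, "dz": 0, "claw": 0.7}
    - {"rx": 0, "ry": 0, "rz": 0, "dx": 0, "dy": 0, "dz": 0, "claw": 0.7}
    - {"rx": 0, "ry": 0, "rz": 0, "dx": 0, "dy": 0, "dz": 0, "claw": 0.7}
    - {"rx": 0, "ry": 0, "rz": 0, "dx": 0, "dy": 0, "dz": 0, "claw": 0.7}
    - {"rx": 0, "ry": 0, "rz": 0, "dx": 0, "dy": 0, "dz": 0, "claw": 0.7}
    - {"rx": 0, "ry": 0, "rz": 0, "dx": 0, "dy": 0, "dz": 0, "claw": 0.7}

```text
time: 19.6
tool_pos: [0.543, -0.2569, 0.2532]
ee_rot: [1.0, -0.02, 0.0, -0.0]
wrist_force: [-0.5, -0.3, -0.1]
gripper_width: 0.0641
grip_force: 0.0
```

Run:
```python
from h import *
s=ctrl.state();print(s["tool_pos"],s["ee_rot"])
p,M=shot("wrist","w6.png");np.savez("w6.npz",M=M,K=p["camera_matrix"])
im=p["image"][...,::-1]
c=cv2.resize(im[50:245,140:410],None,fx=2.9,fy=2.9,interpolation=cv2.INTER_CUBIC);cv2.imwrite("pics/w6c.png",c)
```

```text
[ 0.54297242 -0.25688321  0.25315951] [ 9.99806495e-01 -1.96715954e-02  1.58847043e-06 -4.52837204e-06]
```

View pics/w6c.png

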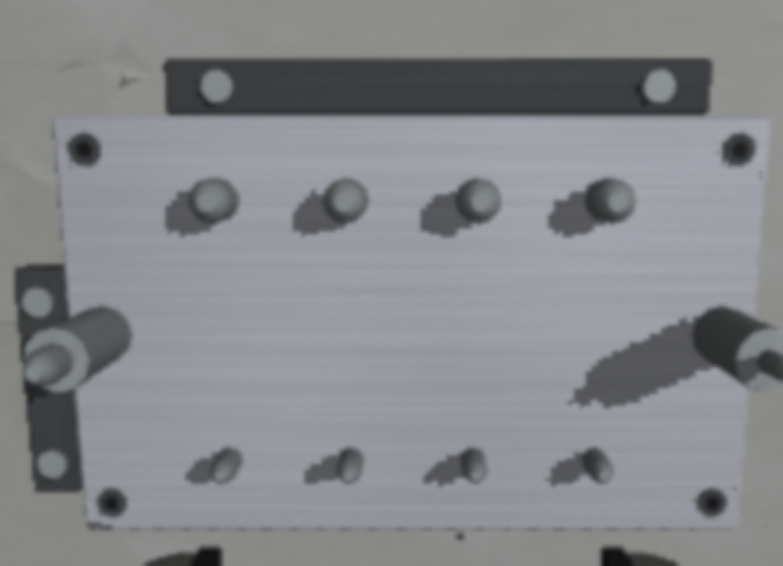

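The pallet is now flush against both bars: its top edge (118) is parallel to the bar and its left edge sits on the left bar. Next I fit its pose and go look at the plates.

```bash
cat >> h.py <<'E'
def fit(L,P):
    L=np.array(L,float);a,b=L-L.mean(0),P-P.mean(0)
    th=np.arctan2((a[:,0]*b[:,1]-a[:,1]*b[:,0]).sum(),(a*b).sum());c,s=np.cos(th),np.sin(th)
    t=P.mean(0)-np.array([[c,-s],[s,c]])@L.mean(0);r=P-(L@np.array([[c,s],[-s,c]])+t)
    print(t.round(4),round(th,4),(r*1000).round(1).tolist());return t,th
E
python3 - <<'E'
from h import *
D=np.load("w6.npz");K,M=D["K"],D["M"]
f=lambda P,z:topl(np.array(P)/2.9+[140,50]-.33,K,M,z)
fit([(.08,.132),(.08,-.132),(-.08,.132),(-.08,-.132)],f([(54,118),(769,119),(88,528),(737,528)],.018))
fit([(.05,.072),(.05,.024),(.05,-.024),(.05,-.072)],f([(215,198),(348,198),(481,198),(613,199)],.042))
fit([(-.05,.072),(-.05,.024),(-.05,-.024),(-.05,-.072)],f([(229,463),(351,463),(475,464),(598,464)],.036))
fit([(0,.118),(0,-.118)],f([(40,368),(780,366)],.098))
# pin bases
fit([(.068,.12),(.068,-.12),(-.068,.12),(-.068,-.12)],f([(84,149),(738,149),(112,502),(711,502)],.018))
E
```

```text
[ 0.5526 -0.2575] -0.0401 [[-1.2, -1.8], [-1.5, 2.3], [1.3, -1.8], [1.4, 1.3]]
[ 0.5538 -0.2582] -0.0425 [[-0.2, -2.6], [-0.0, -0.9], [0.2, 0.7], [0.0, 2.8]]
[ 0.556  -0.2583] -0.0436 [[-0.1, -2.4], [0.1, -0.5], [-0.1, 0.7], [0.1, 2.2]]
[ 0.5547 -0.2569] -0.0375 [[-0.1, -3.5], [0.1, 3.5]]
[ 0.5528 -0.2572] -0.0399 [[-0.1, -0.2], [-0.2, 0.4], [0.2, -0.5], [0.2, 0.4]]
```

arm_command:
  series:
    - {"rx": 0, "ry": 0, "rz": 0, "dx": 0, "dy": -4.5, "dz": -1, "claw": 1}
    - {"rx": 0, "ry": 0, "rz": 0, "dx": 0, "dy": -4.5, "dz": -1, "claw": 1}
    - {"rx": 0, "ry": 0, "rz": 0, "dx": 0, "dy": -4.5, "dz": -1, "claw": 1}
    - {"rx": 0, "ry": 0, "rz": 0, "dx": 0, "dy": -4.5, "dz": -1, "claw": 1}
    - {"rx": 0, "ry": 0, "rz": 0, "dx": 0, "dy": -4.5, "dz": -1, "claw": 1}
    - {"rx": 0, "ry": 0, "rz": 0, "dx": 0, "dy": -4.5, "dz": -1, "claw": 1}
    - {"rx": 0, "ry": 0, "rz": 0, "dx": 0, "dy": -4.5, "dz": 0, "claw": 1}
    - {"rx": 0, "ry": 0, "rz": 0, "dx": 0, "dy": -3.5, "dz": 0, "claw": 1}

```text
time: 20.45
tool_pos: [0.5567, 0.0953, 0.3139]
ee_rot: [1.0, -0.019, 0.001, -0.0]
wrist_force: [0.0, 0.8, -0.4]
gripper_width: 0.0922
grip_force: 0.0
```

arm_command:
  series:
    - {"rx": 0, "ry": 0, "rz": 0, "dx": -1, "dy": 0, "dz": 0, "claw": 1}
    - {"rx": 0, "ry": 0, "rz": 0, "dx": 0, "dy": 0, "dz": 0, "claw": 1}
    - {"rx": 0, "ry": 0, "rz": 0, "dx": 0, "dy": 0, "dz": 0, "claw": 1}
    - {"rx": 0, "ry": 0, "rz": 0, "dx": 0, "dy": 0, "dz": 0, "claw": 1}
    - {"rx": 0, "ry": 0, "rz": 0, "dx": 0, "dy": 0, "dz": 0, "claw": 1}
    - {"rx": 0, "ry": 0, "rz": 0, "dx": 0, "dy": 0, "dz": 0, "claw": 1}
    - {"rx": 0, "ry": 0, "rz": 0, "dx": 0, "dy": 0, "dz": 0, "claw": 1}
    - {"rx": 0, "ry": 0, "rz": 0, "dx": 0, "dy": 0, "dz": 0, "claw": 1}

```text
time: 21.25
tool_pos: [0.5469, 0.093, 0.3132]
ee_rot: [1.0, -0.02, 0.0, 0.0]
wrist_force: [0.3, 0.3, -0.2]
gripper_width: 0.0923
grip_force: 0.0
```

Run:
```python
from h import *
s=ctrl.state();print(s["tool_pos"],s["ee_rot"])
p,M=shot("wrist","w7.png");np.savez("w7.npz",M=M,K=p["camera_matrix"],W=cloud(p,M))
print(rec(p,M,"caul_1"))
```

```text
[0.5468528  0.09302774 0.31315495] [ 9.99803418e-01 -1.98273631e-02  8.12368532e-06  9.79369755e-07]
[(array([0.4445, 0.05  , 0.0125]), 0.98), (array([0.5323, 0.0569, 0.0094]), 0.97), (array([0.4077, 0.1788, 0.0083]), 0.8)]
```

View pics/w7.png

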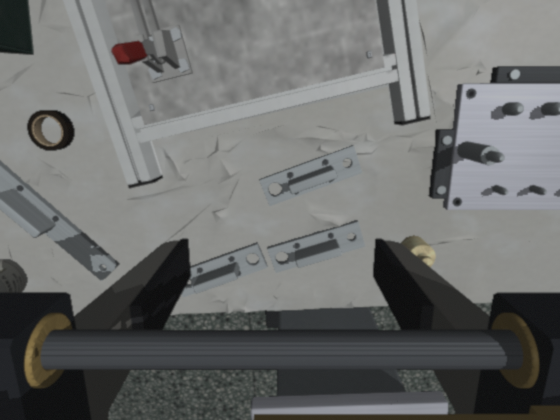

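Run:
```python
import cv2
im=cv2.imread("pics/w7.png")
cv2.imwrite("pics/w7c.png",cv2.resize(im[140:300,170:370],None,fx=3.7,fy=3.7,interpolation=cv2.INTER_CUBIC))
```

```text
(no output)
```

View pics/w7c.png

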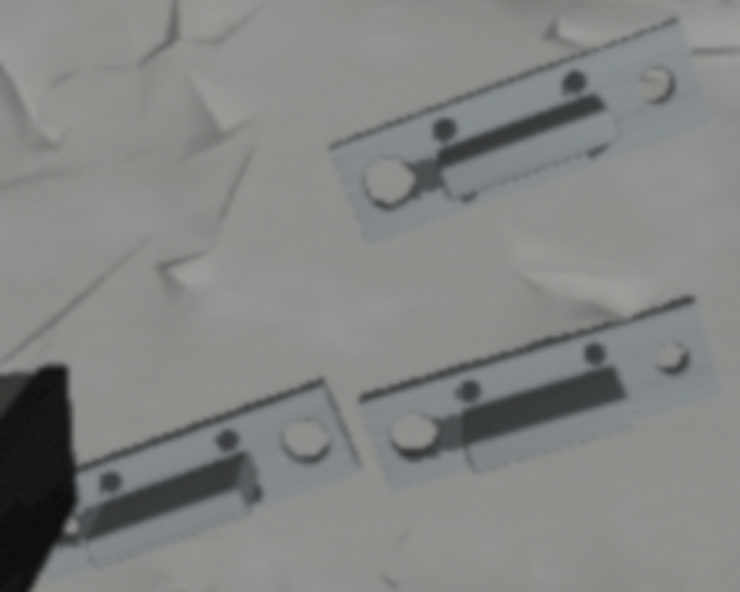

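Crop: plate A has its large hole at (388,181) and small at (656,84). B's large hole is at (414,433) and small at (671,356). C's large hole is at (306,438) and small near (70,525). So A and B have the large hole towards +y, and C towards -y.

```bash
cat >> h.py <<'E'
def go(x,y,z,yaw):
    """tool-axis shift from present pose to the target (shift first, then turn about tool z)"""
    s=ctrl.state();Rm=R.from_quat(s["ee_rot"]).as_matrix();d=Rm.T@(np.array([x,y,z])-s["tool_pos"])*100
    y0=np.degrees(np.arctan2(Rm[1,0],Rm[0,0]));print("pos",s["tool_pos"].round(4),"yaw",round(y0,2),"shift cm",d.round(2),"rz",round(-((yaw-y0+180)%360-180),2),"q6",s["q"][5].round(2))
E
python3 - <<'E'
from h import *
D=np.load("w7.npz");K,M,W=D["K"],D["M"],D["W"]
for n,l,s in(("A",(388,181),(656,84)),("B",(414,433),(671,356)),("C",(306,438),(70,525))):
    P=topl(np.array([l,s])/3.7+[170,140]-.36,K,M,.012);v=P[0]-P[1];print(n,P.mean(0).round(4),"len",np.linalg.norm(v).round(4),"yaw",np.degrees(np.arctan2(v[1],v[0])).round(2))
print(W[180:260:20,[400,240]][...,2])
go(.535,.055,.17,108)
E
```

```text
A [0.5305 0.0561] len 0.0997 yaw 107.97
B [0.4318 0.0504] len 0.0993 yaw 105.56
C [0.4021 0.1846] len 0.0974 yaw -70.81
[[0.00213442 0.00074251]
 [0.00370329 0.00016883]
 [0.00101655 0.00236198]
 [0.0010455  0.00067735]]
pos [0.5468 0.0932 0.3132] yaw -2.26 shift cm [-1.03  3.86 14.32] rz -110.26 q6 1.56
```

arm_command:
  series:
    - {"rx": 0, "ry": 0, "rz": -8, "dx": 0, "dy": 0, "dz": 0, "claw": 0.5}
    - {"rx": 0, "ry": 0, "rz": -8.5, "dx": 0, "dy": 0, "dz": 2, "claw": 0.5}
    - {"rx": 0, "ry": 0, "rz": -8.5, "dx": 0, "dy": 0, "dz": 2, "claw": 0.5}
    - {"rx": 0, "ry": 0, "rz": -8.5, "dx": 0, "dy": 0, "dz": 2, "claw": 0.5}
    - {"rx": 0, "ry": 0, "rz": -8.5, "dx": 0, "dy": 0, "dz": 2, "claw": 0.5}
    - {"rx": 0, "ry": 0, "rz": -8.5, "dx": 0, "dy": 0, "dz": 2, "claw": 0.5}
    - {"rx": 0, "ry": 0, "rz": -8.5, "dx": 0, "dy": 0, "dz": 2, "claw": 0.5}
    - {"rx": 0, "ry": 0, "rz": -8.5, "dx": 0, "dy": 0, "dz": 2, "claw": 0.5}

```text
time: 22.15
tool_pos: [0.5468, 0.0933, 0.1724]
ee_rot: [0.841, 0.542, 0.0, 0.0]
wrist_force: [-0.3, -0.5, -0.1]
gripper_width: 0.046
grip_force: 0.0
```

arm_command:
  series:
    - {"rx": 0, "ry": 0, "rz": -8.5, "dx": 0, "dy": 0, "dz": 1, "claw": 0.5}
    - {"rx": 0, "ry": 0, "rz": -8.5, "dx": 0, "dy": 0, "dz": 1, "claw": 0.5}
    - {"rx": 0, "ry": 0, "rz": -8.5, "dx": 0, "dy": 0, "dz": 1, "claw": 0.5}
    - {"rx": 0, "ry": 0, "rz": -8.5, "dx": 0, "dy": 0, "dz": 1, "claw": 0.5}
    - {"rx": 0, "ry": 0, "rz": -8.5, "dx": 0, "dy": 0, "dz": 0, "claw": 0.5}
    - {"rx": 0, "ry": 0, "rz": 0, "dx": 0, "dy": 0, "dz": 0, "claw": 0.5}
    - {"rx": 0, "ry": 0, "rz": 0, "dx": 0, "dy": 0, "dz": 0, "claw": 0.5}
    - {"rx": 0, "ry": 0, "rz": 0, "dx": 0, "dy": 0, "dz": 0, "claw": 0.5}

```text
time: 22.95
tool_pos: [0.547, 0.0932, 0.1335]
ee_rot: [0.591, 0.807, 0.0, 0.0]
wrist_force: [-0.3, 0.4, 0.4]
gripper_width: 0.046
grip_force: 0.0
```

Run:
```python
from h import *
go(.5305,.0561,.017,108)
```

```text
pos [0.547  0.0932 0.1335] yaw 107.61 shift cm [-3.04 -2.71 11.65] rz -0.39 q6 -0.36
```

arm_command:
  series:
    - {"rx": 0, "ry": 0, "rz": -0.4, "dx": -3, "dy": -2.7, "dz": 2, "claw": 0.5}
    - {"rx": 0, "ry": 0, "rz": 0, "dx": 0, "dy": 0, "dz": 4, "claw": 0.5}
    - {"rx": 0, "ry": 0, "rz": 0, "dx": 0, "dy": 0, "dz": 3, "claw": 0.5}
    - {"rx": 0, "ry": 0, "rz": 0, "dx": 0, "dy": 0, "dz": 1.6, "claw": 0.5}
    - {"rx": 0, "ry": 0, "rz": 0, "dx": 0, "dy": 0, "dz": 0.7, "claw": 0.5}
    - {"rx": 0, "ry": 0, "rz": 0, "dx": 0, "dy": 0, "dz": 0.2, "claw": 0.5}
    - {"rx": 0, "ry": 0, "rz": 0, "dx": 0, "dy": 0, "dz": 0, "claw": 0.4}
    - {"rx": 0, "ry": 0, "rz": 0, "dx": 0, "dy": 0, "dz": 0, "claw": 0}

```text
time: 23.75
tool_pos: [0.5314, 0.0564, 0.0195]
ee_rot: [0.587, 0.81, 0.001, 0.001]
wrist_force: [0.5, -0.3, 0.1]
gripper_width: 0.0317
grip_force: 0.0
```

arm_command:
  series:
    - {"rx": 0, "ry": 0, "rz": 0, "dx": 0, "dy": 0, "dz": 0, "claw": 0}
    - {"rx": 0, "ry": 0, "rz": 0, "dx": 0, "dy": 0, "dz": 0, "claw": 0}
    - {"rx": 0, "ry": 0, "rz": 0, "dx": 0, "dy": 0, "dz": 0, "claw": 0}
    - {"rx": 0, "ry": 0, "rz": 0, "dx": 0, "dy": 0, "dz": 0, "claw": 0}
    - {"rx": 0, "ry": 0, "rz": 0, "dx": 0, "dy": 0, "dz": 0, "claw": 0}
    - {"rx": 0, "ry": 0, "rz": 0, "dx": 0, "dy": 0, "dz": 0, "claw": 0}
    - {"rx": 0, "ry": 0, "rz": 0, "dx": 0, "dy": 0, "dz": 0, "claw": 0}
    - {"rx": 0, "ry": 0, "rz": 0, "dx": 0, "dy": 0, "dz": 0, "claw": 0}
  grip_force: 45

```text
time: 24.55
tool_pos: [0.5305, 0.0564, 0.0187]
ee_rot: [0.587, 0.81, 0.0, 0.0]
wrist_force: [-1.0, 0.2, 5.2]
gripper_width: 0.0118
grip_force: 45.0
```

arm_command:
  series:
    - {"rx": 0, "ry": 0, "rz": 0, "dx": 0, "dy": 0, "dz": -1.1, "claw": 0}
    - {"rx": 0, "ry": 0, "rz": 0, "dx": 0, "dy": 0, "dz": -3, "claw": 0}
    - {"rx": 0, "ry": 0, "rz": 0, "dx": 0, "dy": 0, "dz": -4, "claw": 0}
    - {"rx": 0, "ry": 0, "rz": 0, "dx": 0, "dy": 0, "dz": -4, "claw": 0}
    - {"rx": 0, "ry": 0, "rz": 0, "dx": -2, "dy": -0.6, "dz": -4, "claw": 0}
    - {"rx": 0, "ry": 0, "rz": 0, "dx": -4, "dy": -1.1, "dz": -2, "claw": 0}
    - {"rx": 0, "ry": 0, "rz": 0, "dx": -4, "dy": -1.1, "dz": 0, "claw": 0}
    - {"rx": 0, "ry": 0, "rz": 0, "dx": -4, "dy": -1.1, "dz": 0, "claw": 0}

```text
time: 25.35
tool_pos: [0.537, -0.0902, 0.2006]
ee_rot: [0.586, 0.81, 0.0, 0.001]
wrist_force: [-0.4, -0.1, -2.5]
gripper_width: 0.0115
grip_force: 45.0
```

arm_command:
  series:
    - {"rx": 0, "ry": 0, "rz": 0, "dx": -4, "dy": -1.1, "dz": 0, "claw": 0}
    - {"rx": 0, "ry": 0, "rz": 0, "dx": -4, "dy": -1.1, "dz": 0, "claw": 0}
    - {"rx": 0, "ry": 0, "rz": 0, "dx": -4, "dy": -1.1, "dz": 0, "claw": 0}
    - {"rx": 0, "ry": 0, "rz": 0, "dx": -4, "dy": -1.1, "dz": 0, "claw": 0}
    - {"rx": 0, "ry": 0, "rz": 0, "dx": -4, "dy": -1.1, "dz": 0, "claw": 0}
    - {"rx": 0, "ry": 0, "rz": 0, "dx": -3.3, "dy": -0.7, "dz": 0, "claw": 0}
    - {"rx": 0, "ry": 0, "rz": 8, "dx": 0, "dy": 0, "dz": 0, "claw": 0}
    - {"rx": 0, "ry": 0, "rz": 8.5, "dx": 0, "dy": 0, "dz": 0, "claw": 0}

```text
time: 26.15
tool_pos: [0.5498, -0.3305, 0.1986]
ee_rot: [0.7, 0.714, 0.0, -0.001]
wrist_force: [1.1, -0.3, -2.0]
gripper_width: 0.0117
grip_force: 45.0
```

arm_command:
  series:
    - {"rx": 0, "ry": 0, "rz": 8.5, "dx": 0, "dy": 0, "dz": 0, "claw": 0}
    - {"rx": 0, "ry": 0, "rz": 8.5, "dx": 0, "dy": 0, "dz": 0, "claw": 0}
    - {"rx": 0, "ry": 0, "rz": 8.5, "dx": 0, "dy": 0, "dz": 0, "claw": 0}
    - {"rx": 0, "ry": 0, "rz": 8.5, "dx": 0, "dy": 0, "dz": 0, "claw": 0}
    - {"rx": 0, "ry": 0, "rz": 8.5, "dx": 0, "dy": 0, "dz": 0, "claw": 0}
    - {"rx": 0, "ry": 0, "rz": 8.5, "dx": 0, "dy": 0, "dz": 0, "claw": 0}
    - {"rx": 0, "ry": 0, "rz": 8.5, "dx": 0, "dy": 0, "dz": 0, "claw": 0}
    - {"rx": 0, "ry": 0, "rz": 8.5, "dx": 0, "dy": 0, "dz": 0, "claw": 0}

```text
time: 26.95
tool_pos: [0.5501, -0.3292, 0.199]
ee_rot: [0.979, 0.202, -0.0, -0.0]
wrist_force: [0.4, -0.7, -2.7]
gripper_width: 0.0117
grip_force: 45.0
```

arm_command:
  series:
    - {"rx": 0, "ry": 0, "rz": 8.5, "dx": 0, "dy": 0, "dz": 1, "claw": 0}
    - {"rx": 0, "ry": 0, "rz": 8.5, "dx": 0, "dy": 0, "dz": 2, "claw": 0}
    - {"rx": 0, "ry": 0, "rz": 8.8, "dx": 0, "dy": 0, "dz": 2, "claw": 0}
    - {"rx": 0, "ry": 0, "rz": 0, "dx": 0, "dy": 0, "dz": 0, "claw": 0}
    - {"rx": 0, "ry": 0, "rz": 0, "dx": 0, "dy": 0, "dz": 0, "claw": 0}
    - {"rx": 0, "ry": 0, "rz": 0, "dx": 0, "dy": 0, "dz": 0, "claw": 0}
    - {"rx": 0, "ry": 0, "rz": 0, "dx": 0, "dy": 0, "dz": 0, "claw": 0}
    - {"rx": 0, "ry": 0, "rz": 0, "dx": 0, "dy": 0, "dz": 0, "claw": 0}

```text
time: 27.75
tool_pos: [0.5508, -0.3299, 0.1503]
ee_rot: [1.0, -0.017, 0.001, 0.001]
wrist_force: [-0.2, 1.2, -1.5]
gripper_width: 0.0115
grip_force: 45.0
```

Run:
```python
from h import *
go(.5500,-.3294,.1,-2.35);print(ctrl.state()["gripper_width"])
p,M=shot("wrist","w8.png");np.savez("w8.npz",M=M,K=p["camera_matrix"],W=cloud(p,M),T=p["T_tool_cam"])
```

```text
pos [ 0.5508 -0.3299  0.1503] yaw -1.9 shift cm [-0.09 -0.05  5.03] rz 0.45 q6 0.88
0.01153613085163239
```

View pics/w8.png

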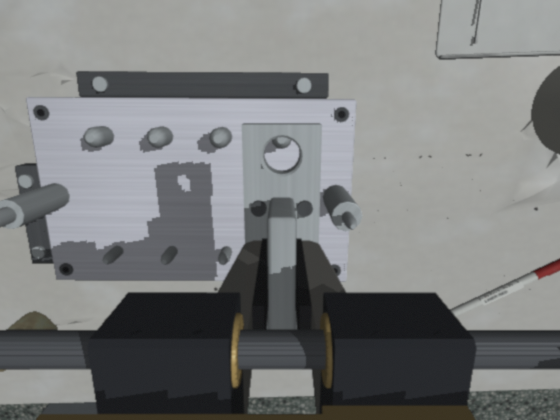

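The held plate's hole is centred at about (282,154), with the thick pin of station 1 showing through it at (283,142). The grip is good.

Run:
```python
from h import *
D=np.load("w8.npz");K,M,W=D["K"],D["M"],D["W"];T=np.load("w8.npz")["T"]
im=cv2.imread("pics/w8.png");g=cv2.cvtColor(im,cv2.COLOR_BGR2GRAY)
# hole ellipse
print(g[154,255:310:3].tolist()); print(g[125:180:3,275].tolist()); print(g[125:180:3,288].tolist())
print("plate top z depth",np.nanmedian(W[170:190,250:262,2]),np.nanmedian(W[128:138,250:310,2]),"pallet",np.nanmedian(W[200:250,90:140,2]))
H=topl([(282,154)],K,M,.1436)[0];P=topl([(98,135),(159,135),(220,136),(282.5,140)],K,M,.042)
print("hole",H.round(4),"pins",P.round(4).tolist())
th=np.radians(-1.9);x=np.array([np.cos(th),np.sin(th)]);y=np.array([np.sin(th),-np.cos(th)]);d=H-[.5508,-.3299]
print("hole in tool cm",(d@x*100).round(2),(d@y*100).round(2))
cv2.imwrite("pics/w8c.png",cv2.resize(im[95:215,190:360],None,fx=4.5,fy=4.5,interpolation=cv2.INTER_CUBIC))
```

```text
[154, 154, 150, 142, 182, 182, 183, 182, 184, 183, 183, 184, 184, 184, 181, 88, 151, 156, 154]
[150, 155, 155, 154, 113, 79, 67, 80, 129, 176, 182, 182, 178, 181, 181, 104, 141, 152, 153]
[154, 160, 159, 158, 106, 131, 111, 154, 182, 184, 184, 181, 178, 180, 178, 68, 125, 155, 158]
plate top z depth 0.14237448277564596 0.14246497799742847 pallet 0.016769584848327412
hole [ 0.6012 -0.3318] pins [[0.6073, -0.195], [0.6058, -0.2404], [0.6035, -0.2858], [0.5989, -0.3323]]
hole in tool cm 5.04 0.02
```

View pics/w8c.png

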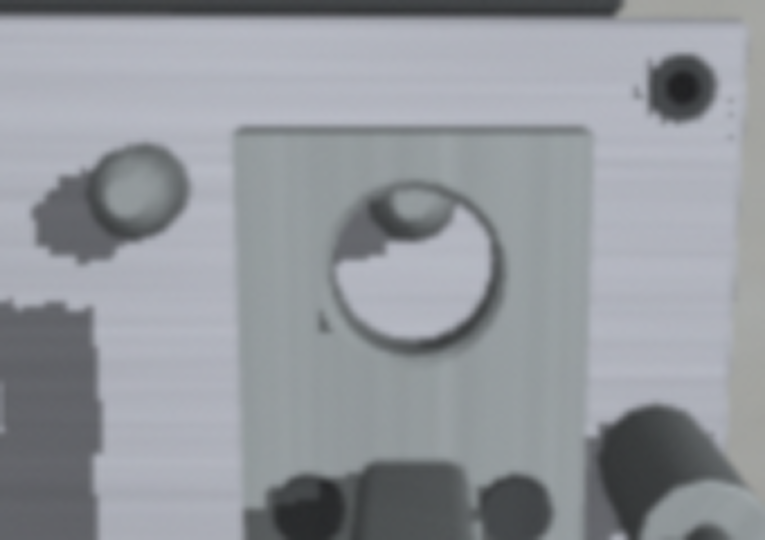

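arm_command:
  series:
    - {"rx": 0, "ry": 0, "rz": 0.4, "dx": -0.1, "dy": 0, "dz": 2, "claw": 0}
    - {"rx": 0, "ry": 0, "rz": 0, "dx": 0, "dy": 0, "dz": 3, "claw": 0}
    - {"rx": 0, "ry": 0, "rz": 0, "dx": 0, "dy": 0, "dz": 2.4, "claw": 0}
    - {"rx": 0, "ry": 0, "rz": 0, "dx": 0, "dy": 0, "dz": 1, "claw": 0}
    - {"rx": 0, "ry": 0, "rz": 0, "dx": 0, "dy": 0, "dz": 0, "claw": 0}
    - {"rx": 0, "ry": 0, "rz": 0, "dx": 0, "dy": 0, "dz": 0, "claw": 0}
    - {"rx": 0, "ry": 0, "rz": 0, "dx": 0, "dy": 0, "dz": 0, "claw": 0}
    - {"rx": 0, "ry": 0, "rz": 0, "dx": 0, "dy": 0, "dz": 0, "claw": 0}

```text
time: 28.6
tool_pos: [0.5502, -0.3302, 0.0668]
ee_rot: [1.0, -0.02, 0.001, 0.001]
wrist_force: [0.8, -0.2, -1.7]
gripper_width: 0.0115
grip_force: 45.0
```

Run:
```python
from h import *
go(.5500,-.3296,.037,-2.35)
p,M=shot("wrist","w9.png");np.savez("w9.npz",M=M,K=p["camera_matrix"])
im=p["image"][...,::-1]
cv2.imwrite("pics/w9c.png",cv2.resize(im[95:215,190:360],None,fx=4.5,fy=4.5,interpolation=cv2.INTER_CUBIC))
```

```text
pos [ 0.5502 -0.3302  0.0668] yaw -2.34 shift cm [-0.03 -0.06  2.98] rz 0.01 q6 0.88
```

View pics/w9c.png

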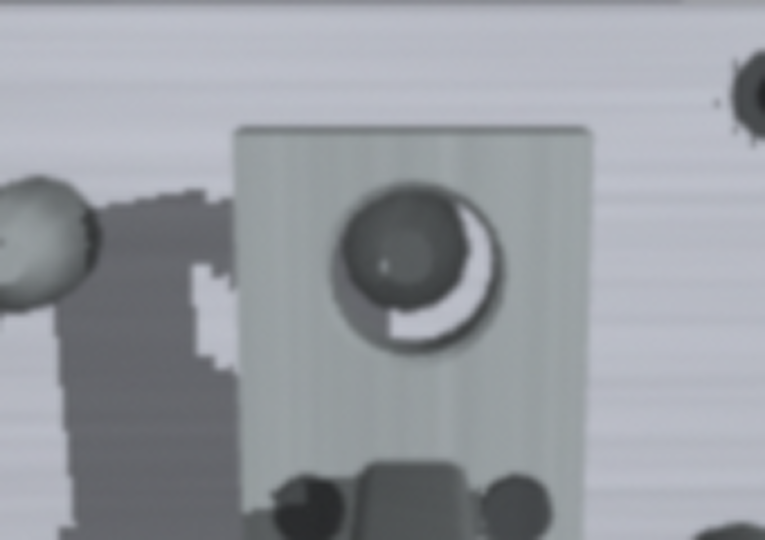

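Inside the hole the pin's flat tip is at crop (408,257), against the hole centre at (417,268).

Run:
```python
from h import *
D=np.load("w9.npz");K,M=D["K"],D["M"]
f=lambda P,z:topl(np.array([P])/4.5+[190,95]-.39,K,M,z)[0]
t=f((408,257),.042);h=f((417,268),.0601);print(t.round(4),h.round(4),((t-h)*1000).round(1))
```

```text
[ 0.5996 -0.3316] [ 0.6005 -0.3326] [-0.9  1. ]
```

arm_command:
  series:
    - {"rx": 0, "ry": 0, "rz": 0, "dx": -0.1, "dy": -0.1, "dz": 0, "claw": 0}
    - {"rx": 0, "ry": 0, "rz": 0, "dx": 0, "dy": 0, "dz": 0.4, "claw": 0}
    - {"rx": 0, "ry": 0, "rz": 0, "dx": 0, "dy": 0, "dz": 0.4, "claw": 0}
    - {"rx": 0, "ry": 0, "rz": 0, "dx": 0, "dy": 0, "dz": 0.4, "claw": 0}
    - {"rx": 0, "ry": 0, "rz": 0, "dx": 0, "dy": 0, "dz": 0.4, "claw": 0}
    - {"rx": 0, "ry": 0, "rz": 0, "dx": 0, "dy": 0, "dz": 0, "claw": 0}
    - {"rx": 0, "ry": 0, "rz": 0, "dx": 0, "dy": 0, "dz": 0, "claw": 0}
    - {"rx": 0, "ry": 0, "rz": 0, "dx": 0, "dy": 0, "dz": 0, "claw": 0}

```text
time: 29.45
tool_pos: [0.5485, -0.3284, 0.049]
ee_rot: [1.0, -0.021, 0.0, -0.0]
wrist_force: [2.5, 0.5, -2.2]
gripper_width: 0.0119
grip_force: 45.0
```

arm_command:
  series:
    - {"rx": 0, "ry": 0, "rz": 0, "dx": 0, "dy": 0, "dz": 0.4, "claw": 0}
    - {"rx": 0, "ry": 0, "rz": 0, "dx": 0, "dy": 0, "dz": 0.4, "claw": 0}
    - {"rx": 0, "ry": 0, "rz": 0, "dx": 0, "dy": 0, "dz": 0.3, "claw": 0}
    - {"rx": 0, "ry": 0, "rz": 0, "dx": 0, "dy": 0, "dz": 0.1, "claw": 0}
    - {"rx": 0, "ry": 0, "rz": 0, "dx": 0, "dy": 0, "dz": 0, "claw": 0}
    - {"rx": 0, "ry": 0, "rz": 0, "dx": 0, "dy": 0, "dz": 0, "claw": 0}
    - {"rx": 0, "ry": 0, "rz": 0, "dx": 0, "dy": 0, "dz": 0, "claw": 0}
    - {"rx": 0, "ry": 0, "rz": 0, "dx": 0, "dy": 0, "dz": 0, "claw": 0}

```text
time: 30.25
tool_pos: [0.5483, -0.3284, 0.037]
ee_rot: [1.0, -0.021, -0.0, -0.0]
wrist_force: [2.4, -1.0, -3.2]
gripper_width: 0.0118
grip_force: 45.0
```

arm_command:
  series:
    - {"rx": 0, "ry": 0, "rz": 0, "dx": 0, "dy": 0, "dz": 0, "claw": 0.28}
    - {"rx": 0, "ry": 0, "rz": 0, "dx": 0, "dy": 0, "dz": 0, "claw": 0.28}
    - {"rx": 0, "ry": 0, "rz": 0, "dx": 0, "dy": 0, "dz": 0, "claw": 0.28}
    - {"rx": 0, "ry": 0, "rz": 0, "dx": 0, "dy": 0, "dz": -2, "claw": 0.28}
    - {"rx": 0, "ry": 0, "rz": 0, "dx": 0, "dy": 0, "dz": -4, "claw": 0.28}
    - {"rx": 0, "ry": 0, "rz": 0, "dx": 0, "dy": 0, "dz": -4, "claw": 0.28}
    - {"rx": 0, "ry": 0, "rz": 0, "dx": 0, "dy": 0, "dz": -4, "claw": 0.28}
    - {"rx": 0, "ry": 0, "rz": 0, "dx": 0, "dy": 0, "dz": -3, "claw": 0.28}

```text
time: 31.05
tool_pos: [0.5488, -0.3289, 0.2105]
ee_rot: [1.0, -0.02, 0.001, 0.001]
wrist_force: [0.2, -0.9, 0.3]
gripper_width: 0.0257
grip_force: 0.0
```

arm_command:
  series:
    - {"rx": 0, "ry": 0, "rz": 0, "dx": -1.65, "dy": -4.67, "dz": 0, "claw": 0.5}
    - {"rx": 0, "ry": 0, "rz": 0, "dx": -1.65, "dy": -4.67, "dz": 0, "claw": 0.5}
    - {"rx": 0, "ry": 0, "rz": 0, "dx": -1.65, "dy": -4.67, "dz": 0, "claw": 0.5}
    - {"rx": 0, "ry": 0, "rz": 0, "dx": -1.65, "dy": -4.67, "dz": 0, "claw": 0.5}
    - {"rx": 0, "ry": 0, "rz": 0, "dx": -1.65, "dy": -4.67, "dz": 0, "claw": 0.5}
    - {"rx": 0, "ry": 0, "rz": 0, "dx": -1.65, "dy": -4.67, "dz": 0, "claw": 0.5}
    - {"rx": 0, "ry": 0, "rz": 0, "dx": -1.65, "dy": -4.67, "dz": 0, "claw": 0.5}
    - {"rx": 0, "ry": 0, "rz": 0, "dx": -1.65, "dy": -4.67, "dz": 0, "claw": 0.5}

```text
time: 31.85
tool_pos: [0.4308, 0.0518, 0.2074]
ee_rot: [1.0, -0.021, 0.0, 0.0]
wrist_force: [1.1, 1.2, 0.4]
gripper_width: 0.0458
grip_force: 0.0
```

arm_command:
  series:
    - {"rx": 0, "ry": 0, "rz": -8.4, "dx": 0, "dy": 0, "dz": 0, "claw": 0.5}
    - {"rx": 0, "ry": 0, "rz": -8.4, "dx": 0, "dy": 0, "dz": 0, "claw": 0.5}
    - {"rx": 0, "ry": 0, "rz": -8.4, "dx": 0, "dy": 0, "dz": 0, "claw": 0.5}
    - {"rx": 0, "ry": 0, "rz": -8.4, "dx": 0, "dy": 0, "dz": 0, "claw": 0.5}
    - {"rx": 0, "ry": 0, "rz": -8.4, "dx": 0, "dy": 0, "dz": 0, "claw": 0.5}
    - {"rx": 0, "ry": 0, "rz": -8.4, "dx": 0, "dy": 0, "dz": 0, "claw": 0.5}
    - {"rx": 0, "ry": 0, "rz": -8.4, "dx": 0, "dy": 0, "dz": 0, "claw": 0.5}
    - {"rx": 0, "ry": 0, "rz": -8.4, "dx": 0, "dy": 0, "dz": 0, "claw": 0.5}

```text
time: 32.65
tool_pos: [0.4316, 0.0502, 0.2073]
ee_rot: [0.842, 0.539, -0.0, 0.0]
wrist_force: [-0.2, 0.7, 0.3]
gripper_width: 0.0457
grip_force: 0.0
```

arm_command:
  series:
    - {"rx": 0, "ry": 0, "rz": -8.4, "dx": 0, "dy": 0, "dz": 0, "claw": 0.5}
    - {"rx": 0, "ry": 0, "rz": -8.4, "dx": 0, "dy": 0, "dz": 0, "claw": 0.5}
    - {"rx": 0, "ry": 0, "rz": -8.4, "dx": 0, "dy": 0, "dz": 0, "claw": 0.5}
    - {"rx": 0, "ry": 0, "rz": -8.4, "dx": 0, "dy": 0, "dz": 0, "claw": 0.5}
    - {"rx": 0, "ry": 0, "rz": -7.2, "dx": 0, "dy": 0, "dz": 0, "claw": 0.5}
    - {"rx": 0, "ry": 0, "rz": 0, "dx": 0, "dy": 0, "dz": 0, "claw": 0.5}
    - {"rx": 0, "ry": 0, "rz": 0, "dx": 0, "dy": 0, "dz": 0, "claw": 0.5}
    - {"rx": 0, "ry": 0, "rz": 0, "dx": 0, "dy": 0, "dz": 0, "claw": 0.5}

```text
time: 33.45
tool_pos: [0.4318, 0.0503, 0.2072]
ee_rot: [0.605, 0.796, -0.0, 0.0]
wrist_force: [-1.0, -0.1, -0.2]
gripper_width: 0.0459
grip_force: 0.0
```

```bash
cat >> h.py <<'E'
def holes(p,M,zt,dark,show=""):
    pass
E
python3 - <<'E'
from h import *
go(.4318,.0504,.018,105.56)
p,M=shot("top");print("caul top",rec(p,M,"caul_1"));print(rec(p,M,"bridge"))
p,M=shot("wrist","w10.png");np.savez("w10.npz",M=M,K=p["camera_matrix"]);print("caul wrist",rec(p,M,"caul_1"))
E
```

```text
pos [0.4318 0.0503 0.2072] yaw 105.53 shift cm [1.000e-02 1.000e-02 1.892e+01] rz -0.03 q6 -0.43
caul top [(array([0.4011, 0.2039, 0.0122]), 0.67), (array([ 0.5486, -0.3199,  0.0329]), 0.67), (array([0.4181, 0.1041, 0.0154]), 0.64)]
[(array([0.4952, 0.4249, 0.0144]), 0.68), (array([ 0.5533, -0.2413,  0.0187]), 0.27)]
caul wrist [(array([0.4314, 0.0549, 0.0085]), 0.61), (array([0.4049, 0.1727, 0.0076]), 0.56)]
```

arm_command:
  series:
    - {"rx": 0, "ry": 0, "rz": 0, "dx": 0, "dy": 0, "dz": 4.5, "claw": 0.5}
    - {"rx": 0, "ry": 0, "rz": 0, "dx": 0, "dy": 0, "dz": 5, "claw": 0.5}
    - {"rx": 0, "ry": 0, "rz": 0, "dx": 0, "dy": 0, "dz": 4.5, "claw": 0.5}
    - {"rx": 0, "ry": 0, "rz": 0, "dx": 0, "dy": 0, "dz": 3, "claw": 0.5}
    - {"rx": 0, "ry": 0, "rz": 0, "dx": 0, "dy": 0, "dz": 1.4, "claw": 0.5}
    - {"rx": 0, "ry": 0, "rz": 0, "dx": 0, "dy": 0, "dz": 0.4, "claw": 0.5}
    - {"rx": 0, "ry": 0, "rz": 0, "dx": 0, "dy": 0, "dz": 0, "claw": 0.4}
    - {"rx": 0, "ry": 0, "rz": 0, "dx": 0, "dy": 0, "dz": 0, "claw": 0}

```text
time: 34.5
tool_pos: [0.433, 0.0501, 0.0203]
ee_rot: [0.604, 0.797, 0.001, 0.001]
wrist_force: [0.1, 0.5, -0.3]
gripper_width: 0.0321
grip_force: 0.0
```

arm_command:
  series:
    - {"rx": 0, "ry": 0, "rz": 0, "dx": 0, "dy": 0, "dz": 0, "claw": 0}
    - {"rx": 0, "ry": 0, "rz": 0, "dx": 0, "dy": 0, "dz": 0, "claw": 0}
    - {"rx": 0, "ry": 0, "rz": 0, "dx": 0, "dy": 0, "dz": 0, "claw": 0}
    - {"rx": 0, "ry": 0, "rz": 0, "dx": 0, "dy": 0, "dz": 0, "claw": 0}
    - {"rx": 0, "ry": 0, "rz": 0, "dx": 0, "dy": 0, "dz": 0, "claw": 0}
    - {"rx": 0, "ry": 0, "rz": 0, "dx": 0, "dy": 0, "dz": 0, "claw": 0}
    - {"rx": 0, "ry": 0, "rz": 0, "dx": 0, "dy": 0, "dz": 0, "claw": 0}
    - {"rx": 0, "ry": 0, "rz": 0, "dx": 0, "dy": 0, "dz": 0, "claw": 0}

```text
time: 35.3
tool_pos: [0.4323, 0.0502, 0.0199]
ee_rot: [0.604, 0.797, 0.0, 0.0]
wrist_force: [-3.3, 0.3, 5.7]
gripper_width: 0.0119
grip_force: 45.0
```

arm_command:
  series:
    - {"rx": 0, "ry": 0, "rz": 0, "dx": 0, "dy": 0, "dz": -1, "claw": 0}
    - {"rx": 0, "ry": 0, "rz": 0, "dx": 0, "dy": 0, "dz": -3, "claw": 0}
    - {"rx": 0, "ry": 0, "rz": 0, "dx": 0, "dy": 0, "dz": -4, "claw": 0}
    - {"rx": 0, "ry": 0, "rz": 0, "dx": 0, "dy": 0, "dz": -4.5, "claw": 0}
    - {"rx": 0, "ry": 0, "rz": 0, "dx": 0, "dy": 0, "dz": -4.5, "claw": 0}
    - {"rx": 0, "ry": 0, "rz": 8.4, "dx": 0, "dy": 0, "dz": -1, "claw": 0}
    - {"rx": 0, "ry": 0, "rz": -8.4, "dx": 0, "dy": 0, "dz": 0, "claw": 0}
    - {"rx": 0, "ry": 0, "rz": 0, "dx": 0, "dy": 0, "dz": 0, "claw": 0}

```text
time: 36.1
tool_pos: [0.4319, 0.0504, 0.1999]
ee_rot: [0.604, 0.797, 0.0, 0.001]
wrist_force: [-0.3, -0.4, -1.7]
gripper_width: 0.0117
grip_force: 45.0
```

arm_command:
  series:
    - {"rx": 0, "ry": 0, "rz": 0, "dx": -4.38, "dy": 0.32, "dz": 0, "claw": 0}
    - {"rx": 0, "ry": 0, "rz": 0, "dx": -4.38, "dy": 0.32, "dz": 0, "claw": 0}
    - {"rx": 0, "ry": 0, "rz": 0, "dx": -4.38, "dy": 0.32, "dz": 0, "claw": 0}
    - {"rx": 0, "ry": 0, "rz": 0, "dx": -4.38, "dy": 0.32, "dz": 0, "claw": 0}
    - {"rx": 0, "ry": 0, "rz": 0, "dx": -4.38, "dy": 0.32, "dz": 0, "claw": 0}
    - {"rx": 0, "ry": 0, "rz": 0, "dx": -4.38, "dy": 0.32, "dz": 0, "claw": 0}
    - {"rx": 0, "ry": 0, "rz": 0, "dx": -4.38, "dy": 0.32, "dz": 0, "claw": 0}
    - {"rx": 0, "ry": 0, "rz": 0, "dx": -4.38, "dy": 0.32, "dz": 0, "claw": 0}

```text
time: 36.9
tool_pos: [0.5509, -0.2816, 0.1982]
ee_rot: [0.606, 0.796, 0.0, -0.001]
wrist_force: [1.0, 0.0, -0.7]
gripper_width: 0.0116
grip_force: 45.0
```

arm_command:
  series:
    - {"rx": 0, "ry": 0, "rz": 8.4, "dx": 0, "dy": 0, "dz": 0, "claw": 0}
    - {"rx": 0, "ry": 0, "rz": 8.4, "dx": 0, "dy": 0, "dz": 0, "claw": 0}
    - {"rx": 0, "ry": 0, "rz": 8.4, "dx": 0, "dy": 0, "dz": 0, "claw": 0}
    - {"rx": 0, "ry": 0, "rz": 8.4, "dx": 0, "dy": 0, "dz": 0, "claw": 0}
    - {"rx": 0, "ry": 0, "rz": 8.4, "dx": 0, "dy": 0, "dz": 0, "claw": 0}
    - {"rx": 0, "ry": 0, "rz": 8.4, "dx": 0, "dy": 0, "dz": 0, "claw": 0}
    - {"rx": 0, "ry": 0, "rz": 8.4, "dx": 0, "dy": 0, "dz": 0, "claw": 0}
    - {"rx": 0, "ry": 0, "rz": 8.4, "dx": 0, "dy": 0, "dz": 0, "claw": 0}

```text
time: 37.7
tool_pos: [0.5505, -0.2798, 0.1982]
ee_rot: [0.946, 0.325, -0.0, -0.001]
wrist_force: [-0.4, -0.2, -2.5]
gripper_width: 0.0118
grip_force: 45.0
```

arm_command:
  series:
    - {"rx": 0, "ry": 0, "rz": 8.4, "dx": 0, "dy": 0, "dz": 0, "claw": 0}
    - {"rx": 0, "ry": 0, "rz": 8.4, "dx": 0, "dy": 0, "dz": 2, "claw": 0}
    - {"rx": 0, "ry": 0, "rz": 8.4, "dx": 0, "dy": 0, "dz": 2, "claw": 0}
    - {"rx": 0, "ry": 0, "rz": 8.4, "dx": 0, "dy": 0, "dz": 3, "claw": 0}
    - {"rx": 0, "ry": 0, "rz": 7.1, "dx": 0, "dy": 0, "dz": 3, "claw": 0}
    - {"rx": 0, "ry": 0, "rz": 0, "dx": 0, "dy": 0, "dz": 0, "claw": 0}
    - {"rx": 0, "ry": 0, "rz": 0, "dx": 0, "dy": 0, "dz": 0, "claw": 0}
    - {"rx": 0, "ry": 0, "rz": 0, "dx": 0, "dy": 0, "dz": 0, "claw": 0}

```text
time: 38.5
tool_pos: [0.5521, -0.281, 0.1012]
ee_rot: [1.0, -0.019, 0.001, 0.001]
wrist_force: [-0.3, -0.5, -1.2]
gripper_width: 0.0119
grip_force: 45.0
```

Run:
```python
from h import *
go(.5505,-.2804,.070,-2.4);print(ctrl.state()["gripper_width"])
p,M=shot("wrist","w11.png");np.savez("w11.npz",M=M,K=p["camera_matrix"])
a=cv2.cvtColor(cv2.imread("pics/w9.png"),cv2.COLOR_BGR2GRAY);b=cv2.cvtColor(cv2.imread("pics/w11.png"),cv2.COLOR_BGR2GRAY)
# plate front edge + rib front edge shift vs w9: rows down a plate strip
for c in(250,262,300,310):
    print(c,a[110:140,c].tolist());print(c,b[110:140,c].tolist())
g=cv2.GaussianBlur(b,(3,3),0)
print(cv2.HoughCircles(b[110:200,230:330],cv2.HOUGH_GRADIENT,1,5,param1=80,param2=12,minRadius=15,maxRadius=24))
print(cv2.HoughCircles(a[110:200,230:330],cv2.HOUGH_GRADIENT,1,5,param1=80,param2=12,minRadius=15,maxRadius=24))
```

```text
pos [ 0.5521 -0.281   0.1012] yaw -2.18 shift cm [-0.17 -0.06  3.12] rz 0.22 q6 0.94
0.011889350116116937
250 [191, 190, 189, 185, 184, 187, 188, 189, 187, 187, 186, 186, 172, 134, 132, 153, 160, 160, 160, 160, 160, 159, 158, 158, 159, 159, 159, 159, 158, 158]
250 [200, 199, 197, 195, 194, 195, 195, 197, 198, 197, 183, 147, 150, 164, 169, 168, 168, 168, 168, 168, 168, 167, 167, 167, 167, 167, 167, 168, 167, 168]
262 [190, 190, 188, 185, 185, 187, 189, 189, 187, 187, 187, 186, 172, 134, 130, 149, 155, 155, 155, 155, 155, 156, 156, 155, 155, 155, 155, 155, 155, 155]
262 [201, 200, 199, 197, 196, 196, 196, 198, 199, 198, 184, 146, 146, 160, 164, 164, 164, 164, 164, 164, 164, 164, 164, 163, 164, 164, 164, 164, 164, 163]
300 [186, 187, 186, 185, 185, 188, 190, 189, 187, 186, 187, 186, 171, 135, 132, 154, 161, 161, 160, 160, 160, 160, 160, 160, 159, 160, 160, 159, 159, 159]
300 [206, 205, 203, 199, 199, 200, 201, 202, 201, 200, 185, 148, 151, 166, 170, 169, 169, 168, 169, 169, 169, 168, 169, 169, 168, 168, 169, 169, 169, 168]
310 [186, 187, 186, 185, 186, 188, 189, 189, 187, 185, 186, 186, 171, 135, 132, 152, 157, 158, 158, 157, 157, 157, 157, 157, 157, 157, 157, 157, 157, 157]
310 [206, 206, 204, 200, 200, 201, 202, 202, 202, 201, 186, 148, 149, 163, 167, 167, 167, 166, 167, 167, 166, 166, 166, 166, 166, 166, 166, 166, 166, 166]
[[[52.5 41.5 19.1]]]
[[[52.5 44.5 18.8]
  [50.5 39.5 23.4]]]
```

arm_command:
  series:
    - {"rx": 0, "ry": 0, "rz": 0, "dx": 0, "dy": 0, "dz": 1.5, "claw": 0}
    - {"rx": 0, "ry": 0, "rz": 0, "dx": 0, "dy": 0, "dz": 1.3, "claw": 0}
    - {"rx": 0, "ry": 0, "rz": 0, "dx": 0, "dy": 0, "dz": 0, "claw": 0}
    - {"rx": 0, "ry": 0, "rz": 0, "dx": 0, "dy": 0, "dz": 0, "claw": 0}
    - {"rx": 0, "ry": 0, "rz": 0, "dx": 0, "dy": 0, "dz": 0, "claw": 0}
    - {"rx": 0, "ry": 0, "rz": 0, "dx": 0, "dy": 0, "dz": 0, "claw": 0}
    - {"rx": 0, "ry": 0, "rz": 0, "dx": 0, "dy": 0, "dz": 0, "claw": 0}
    - {"rx": 0, "ry": 0, "rz": 0, "dx": 0, "dy": 0, "dz": 0, "claw": 0}

```text
time: 39.35
tool_pos: [0.5512, -0.2804, 0.0715]
ee_rot: [1.0, -0.02, 0.0, 0.0]
wrist_force: [0.6, -0.5, -1.7]
gripper_width: 0.0116
grip_force: 45.0
```

Run:
```python
from h import *
go(.5499,-.2808,.0379,-2.4)
```

```text
pos [ 0.5512 -0.2804  0.0715] yaw -2.25 shift cm [-0.13  0.05  3.36] rz 0.15 q6 0.94
```

arm_command:
  series:
    - {"rx": 0, "ry": 0, "rz": 0.15, "dx": -0.13, "dy": 0.04, "dz": 0.5, "claw": 0}
    - {"rx": 0, "ry": 0, "rz": 0, "dx": 0, "dy": 0, "dz": 0.4, "claw": 0}
    - {"rx": 0, "ry": 0, "rz": 0, "dx": 0, "dy": 0, "dz": 0.4, "claw": 0}
    - {"rx": 0, "ry": 0, "rz": 0, "dx": 0, "dy": 0, "dz": 0.4, "claw": 0}
    - {"rx": 0, "ry": 0, "rz": 0, "dx": 0, "dy": 0, "dz": 0.3, "claw": 0}
    - {"rx": 0, "ry": 0, "rz": 0, "dx": 0, "dy": 0, "dz": 0, "claw": 0}
    - {"rx": 0, "ry": 0, "rz": 0, "dx": 0, "dy": 0, "dz": 0, "claw": 0}
    - {"rx": 0, "ry": 0, "rz": 0, "dx": 0, "dy": 0, "dz": 0, "claw": 0}

```text
time: 40.15
tool_pos: [0.5498, -0.2806, 0.0513]
ee_rot: [1.0, -0.021, 0.0, 0.0]
wrist_force: [0.8, -0.3, -1.5]
gripper_width: 0.0116
grip_force: 45.0
```

Entered cleanly (underside at 0.031). Down and release, then off to plate C.

arm_command:
  series:
    - {"rx": 0, "ry": 0, "rz": 0, "dx": 0, "dy": 0, "dz": 0.4, "claw": 0}
    - {"rx": 0, "ry": 0, "rz": 0, "dx": 0, "dy": 0, "dz": 0.4, "claw": 0}
    - {"rx": 0, "ry": 0, "rz": 0, "dx": 0, "dy": 0, "dz": 0.4, "claw": 0}
    - {"rx": 0, "ry": 0, "rz": 0, "dx": 0, "dy": 0, "dz": 0.15, "claw": 0}
    - {"rx": 0, "ry": 0, "rz": 0, "dx": 0, "dy": 0, "dz": 0, "claw": 0}
    - {"rx": 0, "ry": 0, "rz": 0, "dx": 0, "dy": 0, "dz": 0, "claw": 0}
    - {"rx": 0, "ry": 0, "rz": 0, "dx": 0, "dy": 0, "dz": 0, "claw": 0}
    - {"rx": 0, "ry": 0, "rz": 0, "dx": 0, "dy": 0, "dz": 0, "claw": 0}

```text
time: 40.95
tool_pos: [0.5497, -0.2805, 0.0379]
ee_rot: [1.0, -0.021, -0.0, -0.0]
wrist_force: [-2.1, 2.2, 4.1]
gripper_width: 0.0115
grip_force: 45.0
```

arm_command:
  series:
    - {"rx": 0, "ry": 0, "rz": 0, "dx": 0, "dy": 0, "dz": 0, "claw": 0.28}
    - {"rx": 0, "ry": 0, "rz": 0, "dx": 0, "dy": 0, "dz": 0, "claw": 0.28}
    - {"rx": 0, "ry": 0, "rz": 0, "dx": 0, "dy": 0, "dz": 0, "claw": 0.28}
    - {"rx": 0, "ry": 0, "rz": 0, "dx": 0, "dy": 0, "dz": -2, "claw": 0.28}
    - {"rx": 0, "ry": 0, "rz": 0, "dx": 0, "dy": 0, "dz": -4, "claw": 0.28}
    - {"rx": 0, "ry": 0, "rz": 0, "dx": 0, "dy": 0, "dz": -4, "claw": 0.28}
    - {"rx": 0, "ry": 0, "rz": 0, "dx": 0, "dy": 0, "dz": -4, "claw": 0.28}
    - {"rx": 0, "ry": 0, "rz": 0, "dx": 0, "dy": 0, "dz": -3, "claw": 0.28}

```text
time: 41.75
tool_pos: [0.5504, -0.2811, 0.2107]
ee_rot: [1.0, -0.021, 0.001, 0.001]
wrist_force: [-0.5, -0.9, 0.0]
gripper_width: 0.0258
grip_force: 0.0
```

arm_command:
  series:
    - {"rx": 0, "ry": 0, "rz": 0, "dx": -1.67, "dy": -4.58, "dz": 0, "claw": 0.5}
    - {"rx": 0, "ry": 0, "rz": 0, "dx": -1.67, "dy": -4.58, "dz": 0, "claw": 0.5}
    - {"rx": 0, "ry": 0, "rz": 0, "dx": -1.67, "dy": -4.58, "dz": 0, "claw": 0.5}
    - {"rx": 0, "ry": 0, "rz": 0, "dx": -1.67, "dy": -4.58, "dz": 0, "claw": 0.5}
    - {"rx": 0, "ry": 0, "rz": 0, "dx": -1.67, "dy": -4.58, "dz": 0, "claw": 0.5}
    - {"rx": 0, "ry": 0, "rz": 0, "dx": -1.67, "dy": -4.58, "dz": 0, "claw": 0.5}
    - {"rx": 0, "ry": 0, "rz": 0, "dx": -1.67, "dy": -4.58, "dz": 0, "claw": 0.5}
    - {"rx": 0, "ry": 0, "rz": 0, "dx": -1.67, "dy": -4.58, "dz": 0, "claw": 0.5}

```text
time: 42.55
tool_pos: [0.4308, 0.0927, 0.2078]
ee_rot: [1.0, -0.021, 0.001, -0.0]
wrist_force: [0.3, 0.7, 1.2]
gripper_width: 0.0459
grip_force: 0.0
```

arm_command:
  series:
    - {"rx": 0, "ry": 0, "rz": 0, "dx": -1.67, "dy": -4.58, "dz": 0, "claw": 0.5}
    - {"rx": 0, "ry": 0, "rz": 0, "dx": -1.67, "dy": -4.58, "dz": 0, "claw": 0.5}
    - {"rx": 0, "ry": 0, "rz": -8.5, "dx": 0, "dy": 0, "dz": 0, "claw": 0.5}
    - {"rx": 0, "ry": 0, "rz": -8.5, "dx": 0, "dy": 0, "dz": 0, "claw": 0.5}
    - {"rx": 0, "ry": 0, "rz": -8.5, "dx": 0, "dy": 0, "dz": 0, "claw": 0.5}
    - {"rx": 0, "ry": 0, "rz": -8.5, "dx": 0, "dy": 0, "dz": 0, "claw": 0.5}
    - {"rx": 0, "ry": 0, "rz": -8.5, "dx": 0, "dy": 0, "dz": 0, "claw": 0.5}
    - {"rx": 0, "ry": 0, "rz": -8.5, "dx": 0, "dy": 0, "dz": 0, "claw": 0.5}

```text
time: 43.35
tool_pos: [0.4021, 0.1841, 0.2076]
ee_rot: [0.91, 0.414, 0.0, 0.0]
wrist_force: [0.3, 0.5, -0.7]
gripper_width: 0.046
grip_force: 0.0
```

arm_command:
  series:
    - {"rx": 0, "ry": 0, "rz": -8.5, "dx": 0, "dy": 0, "dz": 0, "claw": 0.5}
    - {"rx": 0, "ry": 0, "rz": -8.5, "dx": 0, "dy": 0, "dz": 0, "claw": 0.5}
    - {"rx": 0, "ry": 0, "rz": -8.5, "dx": 0, "dy": 0, "dz": 0, "claw": 0.5}
    - {"rx": 0, "ry": 0, "rz": -8.5, "dx": 0, "dy": 0, "dz": 0, "claw": 0.5}
    - {"rx": 0, "ry": 0, "rz": -8.5, "dx": 0, "dy": 0, "dz": 0, "claw": 0.5}
    - {"rx": 0, "ry": 0, "rz": -8.5, "dx": 0, "dy": 0, "dz": 0, "claw": 0.5}
    - {"rx": 0, "ry": 0, "rz": -8.5, "dx": 0, "dy": 0, "dz": 0, "claw": 0.5}
    - {"rx": 0, "ry": 0, "rz": 0, "dx": 0, "dy": 0, "dz": 0, "claw": 0.5}

```text
time: 44.15
tool_pos: [0.4021, 0.184, 0.2076]
ee_rot: [0.587, 0.81, 0.0, 0.0]
wrist_force: [0.0, -0.1, 0.7]
gripper_width: 0.0458
grip_force: 0.0
```

```bash
cat >> h.py <<'E'
def rib(W,x,y,r=.08,z0=.03,z1=.06):
    m=(abs(W[...,0]-x)<r)&(abs(W[...,1]-y)<r)
    for n,a,b in(("rib",z0,z1),("plate",.006,.02)):
        k=m&(W[...,2]>a)&(W[...,2]<b)
        l,L,s,_=cv2.connectedComponentsWithStats(k.astype(np.uint8))
        if l<2: print(n,"none");continue
        P=W[L==1+s[1:,4].argmax()];q=cv2.minAreaRect((P[:,:2]*1000).astype(np.float32))
        print(n,len(P),"centre",np.round(q[0],1),"mean",(P.mean(0)*1000).round(1),"size",np.round(q[1],1),"ang",round(q[2],1))
E
python3 - <<'E'
from h import *
go(.4021,.1846,.018,109.2)
p,M=shot("wrist","w12.png");W=cloud(p,M);np.savez("w12.npz",M=M,K=p["camera_matrix"],W=W);print("caul wrist",rec(p,M,"caul_1"))
rib(W,.4021,.1846)
E
```

```text
pos [0.4021 0.184  0.2076] yaw 108.12 shift cm [ 0.06  0.02 18.96] rz -1.08 q6 -0.16
caul wrist [(array([0.3591, 0.1792, 0.0071]), 0.79)]
rib 935 centre [359.9 169.7] mean [360.4 171.2  45.3] size [12.5 59.3] ang 18.1
plate 3372 centre [359.3 168.7] mean [358.8 177.   10.9] size [ 40.2 129.9] ang 18.2
```

Plate C was knocked aside to (0.360, 0.169), with its yaw unchanged. I'll follow it there.

arm_command:
  series:
    - {"rx": 0, "ry": 0, "rz": 0, "dx": -0.1, "dy": -4.5, "dz": 0, "claw": 0.5}
    - {"rx": 0, "ry": 0, "rz": 0, "dx": 0, "dy": 0, "dz": 4.5, "claw": 0.5}
    - {"rx": 0, "ry": 0, "rz": 0, "dx": 0, "dy": 0, "dz": 5, "claw": 0.5}
    - {"rx": 0, "ry": 0, "rz": 0, "dx": 0, "dy": 0, "dz": 4.5, "claw": 0.5}
    - {"rx": 0, "ry": 0, "rz": 0, "dx": 0, "dy": 0, "dz": 3, "claw": 0.5}
    - {"rx": 0, "ry": 0, "rz": 0, "dx": 0, "dy": 0, "dz": 1.4, "claw": 0.5}
    - {"rx": 0, "ry": 0, "rz": 0, "dx": 0, "dy": 0, "dz": 0.4, "claw": 0.5}
    - {"rx": 0, "ry": 0, "rz": 0, "dx": 0, "dy": 0, "dz": 0, "claw": 0.4}

```text
time: 45.05
tool_pos: [0.3595, 0.1691, 0.0196]
ee_rot: [0.588, 0.809, -0.0, -0.0]
wrist_force: [-0.5, 0.0, 0.3]
gripper_width: 0.0396
grip_force: 0.0
```

arm_command:
  series:
    - {"rx": 0, "ry": 0, "rz": 0, "dx": 0, "dy": 0, "dz": 0, "claw": 0}
    - {"rx": 0, "ry": 0, "rz": 0, "dx": 0, "dy": 0, "dz": 0, "claw": 0}
    - {"rx": 0, "ry": 0, "rz": 0, "dx": 0, "dy": 0, "dz": 0, "claw": 0}
    - {"rx": 0, "ry": 0, "rz": 0, "dx": 0, "dy": 0, "dz": 0, "claw": 0}
    - {"rx": 0, "ry": 0, "rz": 0, "dx": 0, "dy": 0, "dz": 0, "claw": 0}
    - {"rx": 0, "ry": 0, "rz": 0, "dx": 0, "dy": 0, "dz": 0, "claw": 0}
    - {"rx": 0, "ry": 0, "rz": 0, "dx": 0, "dy": 0, "dz": 0, "claw": 0}
    - {"rx": 0, "ry": 0, "rz": 0, "dx": 0, "dy": 0, "dz": 0, "claw": 0}

```text
time: 45.85
tool_pos: [0.3603, 0.1692, 0.0204]
ee_rot: [0.587, 0.81, 0.0, 0.0]
wrist_force: [-0.7, -0.2, 6.4]
gripper_width: 0.0118
grip_force: 45.0
```

arm_command:
  series:
    - {"rx": 0, "ry": 0, "rz": 0, "dx": 0, "dy": 0, "dz": -1, "claw": 0}
    - {"rx": 0, "ry": 0, "rz": 0, "dx": 0, "dy": 0, "dz": -3, "claw": 0}
    - {"rx": 0, "ry": 0, "rz": 0, "dx": 0, "dy": 0, "dz": -4, "claw": 0}
    - {"rx": 0, "ry": 0, "rz": 0, "dx": 0, "dy": 0, "dz": -4.5, "claw": 0}
    - {"rx": 0, "ry": 0, "rz": 0, "dx": 0, "dy": 0, "dz": -4.5, "claw": 0}
    - {"rx": 0, "ry": 0, "rz": 0, "dx": 0, "dy": 0, "dz": -1, "claw": 0}
    - {"rx": 0, "ry": 0, "rz": 0, "dx": -4.42, "dy": 0.58, "dz": 0, "claw": 0}
    - {"rx": 0, "ry": 0, "rz": 0, "dx": -4.42, "dy": 0.58, "dz": 0, "claw": 0}

```text
time: 46.65
tool_pos: [0.3978, 0.0885, 0.1995]
ee_rot: [0.586, 0.811, 0.0, 0.0]
wrist_force: [1.3, -0.7, -2.6]
gripper_width: 0.0117
grip_force: 45.0
```

arm_command:
  series:
    - {"rx": 0, "ry": 0, "rz": 0, "dx": -4.42, "dy": 0.58, "dz": 0, "claw": 0}
    - {"rx": 0, "ry": 0, "rz": 0, "dx": -4.42, "dy": 0.58, "dz": 0, "claw": 0}
    - {"rx": 0, "ry": 0, "rz": 0, "dx": -4.42, "dy": 0.58, "dz": 0, "claw": 0}
    - {"rx": 0, "ry": 0, "rz": 0, "dx": -4.42, "dy": 0.58, "dz": 0, "claw": 0}
    - {"rx": 0, "ry": 0, "rz": 0, "dx": -4.42, "dy": 0.58, "dz": 0, "claw": 0}
    - {"rx": 0, "ry": 0, "rz": 0, "dx": -4.42, "dy": 0.58, "dz": 0, "claw": 0}
    - {"rx": 0, "ry": 0, "rz": 0, "dx": -4.42, "dy": 0.58, "dz": 0, "claw": 0}
    - {"rx": 0, "ry": 0, "rz": 0, "dx": -4.42, "dy": 0.58, "dz": 0, "claw": 0}

```text
time: 47.45
tool_pos: [0.5516, -0.2342, 0.198]
ee_rot: [0.587, 0.809, 0.0, -0.002]
wrist_force: [0.2, 0.8, -0.2]
gripper_width: 0.0119
grip_force: 45.0
```

arm_command:
  series:
    - {"rx": 0, "ry": 0, "rz": -8.5, "dx": 0, "dy": 0, "dz": 0, "claw": 0}
    - {"rx": 0, "ry": 0, "rz": -8.5, "dx": 0, "dy": 0, "dz": 0, "claw": 0}
    - {"rx": 0, "ry": 0, "rz": -8.5, "dx": 0, "dy": 0, "dz": 0, "claw": 0}
    - {"rx": 0, "ry": 0, "rz": -8.5, "dx": 0, "dy": 0, "dz": 0, "claw": 0}
    - {"rx": 0, "ry": 0, "rz": -8.5, "dx": 0, "dy": 0, "dz": 0, "claw": 0}
    - {"rx": 0, "ry": 0, "rz": -8.5, "dx": 0, "dy": 0, "dz": 0, "claw": 0}
    - {"rx": 0, "ry": 0, "rz": -8.5, "dx": 0, "dy": 0, "dz": 0, "claw": 0}
    - {"rx": 0, "ry": 0, "rz": -8.5, "dx": 0, "dy": 0, "dz": 0, "claw": 0}

```text
time: 48.25
tool_pos: [0.5511, -0.2324, 0.198]
ee_rot: [0.031, 1.0, 0.001, -0.001]
wrist_force: [-0.6, -0.5, -0.8]
gripper_width: 0.0114
grip_force: 45.0
```

arm_command:
  series:
    - {"rx": 0, "ry": 0, "rz": -1.4, "dx": 0, "dy": 0, "dz": 2, "claw": 0}
    - {"rx": 0, "ry": 0, "rz": 0, "dx": 0, "dy": 0, "dz": 3.5, "claw": 0}
    - {"rx": 0, "ry": 0, "rz": 0, "dx": 0, "dy": 0, "dz": 3.5, "claw": 0}
    - {"rx": 0, "ry": 0, "rz": 0, "dx": 0, "dy": 0, "dz": 1.5, "claw": 0}
    - {"rx": 0, "ry": 0, "rz": 0, "dx": 0, "dy": 0, "dz": 0, "claw": 0}
    - {"rx": 0, "ry": 0, "rz": 0, "dx": 0, "dy": 0, "dz": 0, "claw": 0}
    - {"rx": 0, "ry": 0, "rz": 0, "dx": 0, "dy": 0, "dz": 0, "claw": 0}
    - {"rx": 0, "ry": 0, "rz": 0, "dx": 0, "dy": 0, "dz": 0, "claw": 0}

```text
time: 49.05
tool_pos: [0.5532, -0.2338, 0.0967]
ee_rot: [0.022, 1.0, -0.001, 0.001]
wrist_force: [-0.1, -0.1, -0.5]
gripper_width: 0.0115
grip_force: 45.0
```

Run:
```python
from h import *
go(.5531,-.2325,.0384,177.6);s=ctrl.state();print(s["gripper_width"])
p,M=shot("wrist","w13.png");np.savez("w13.npz",M=M,K=p["camera_matrix"])
b=cv2.cvtColor(cv2.imread("pics/w13.png"),cv2.COLOR_BGR2GRAY)
for c in(250,262,300,310): print(c,b[100:145,c].tolist())
print(b[175:176,225:345].tolist())
print(cv2.HoughCircles(b[110:200,230:330],cv2.HOUGH_GRADIENT,1,5,param1=80,param2=10,minRadius=9,maxRadius=24))
```

```text
pos [ 0.5532 -0.2338  0.0967] yaw 177.5 shift cm [0.03 0.14 5.83] rz -0.1 q6 -2.13
0.011516007589423184
250 [217, 218, 217, 216, 215, 215, 214, 215, 217, 218, 219, 207, 156, 127, 123, 122, 119, 119, 118, 118, 118, 117, 112, 97, 100, 111, 114, 114, 113, 113, 114, 113, 113, 113, 113, 113, 113, 112, 113, 112, 112, 113, 113, 112, 112]
262 [217, 218, 217, 216, 215, 215, 214, 215, 216, 218, 220, 221, 220, 216, 213, 213, 215, 215, 215, 214, 214, 212, 195, 139, 104, 108, 111, 110, 111, 111, 111, 111, 111, 110, 110, 110, 111, 111, 111, 110, 110, 111, 110, 110, 110]
300 [216, 217, 216, 215, 215, 214, 214, 214, 215, 217, 219, 220, 219, 215, 213, 213, 215, 215, 215, 215, 215, 212, 194, 138, 103, 108, 111, 111, 111, 111, 111, 111, 110, 111, 111, 111, 110, 110, 111, 110, 110, 110, 110, 110, 111]
310 [215, 217, 216, 215, 214, 214, 213, 213, 214, 216, 218, 219, 218, 215, 213, 213, 215, 215, 215, 215, 215, 213, 194, 138, 104, 109, 112, 112, 113, 112, 112, 112, 112, 112, 112, 112, 112, 112, 112, 112, 112, 112, 113, 112, 112]
[[106, 101, 100, 100, 101, 106, 109, 110, 110, 111, 111, 110, 108, 104, 92, 79, 91, 111, 113, 111, 109, 109, 108, 108, 109, 110, 112, 111, 111, 110, 110, 110, 112, 112, 110, 108, 109, 109, 109, 109, 109, 108, 108, 107, 108, 107, 108, 108, 110, 110, 110, 110, 108, 108, 108, 108, 109, 109, 108, 108, 109, 109, 109, 108, 108, 107, 107, 106, 106, 105, 105, 106, 107, 108, 109, 110, 109, 108, 107, 108, 109, 110, 109, 109, 111, 111, 111, 111, 111, 111, 111, 109, 108, 108, 110, 117, 122, 122, 123, 122, 122, 122, 123, 123, 122, 123, 123, 122, 122, 123, 122, 123, 122, 122, 122, 123, 123, 123, 123, 122]]
[[[51.5 42.5 11.8]
  [48.5 46.5  9.6]
  [47.5 39.5 11.8]]]
```

arm_command:
  series:
    - {"rx": 0, "ry": 0, "rz": 0, "dx": 0, "dy": 0, "dz": 1.4, "claw": 0}
    - {"rx": 0, "ry": 0, "rz": 0, "dx": 0, "dy": 0, "dz": 1, "claw": 0}
    - {"rx": 0, "ry": 0, "rz": 0, "dx": 0, "dy": 0, "dz": 0, "claw": 0}
    - {"rx": 0, "ry": 0, "rz": 0, "dx": 0, "dy": 0, "dz": 0, "claw": 0}
    - {"rx": 0, "ry": 0, "rz": 0, "dx": 0, "dy": 0, "dz": 0, "claw": 0}
    - {"rx": 0, "ry": 0, "rz": 0, "dx": 0, "dy": 0, "dz": 0, "claw": 0}
    - {"rx": 0, "ry": 0, "rz": 0, "dx": 0, "dy": 0, "dz": 0, "claw": 0}
    - {"rx": 0, "ry": 0, "rz": 0, "dx": 0, "dy": 0, "dz": 0, "claw": 0}

```text
time: 49.9
tool_pos: [0.5522, -0.2331, 0.071]
ee_rot: [0.022, 1.0, -0.0, 0.0]
wrist_force: [-1.2, 0.4, -1.6]
gripper_width: 0.0121
grip_force: 45.0
```

Run:
```python
from h import *
go(.5535,-.2325,.0384,177.6)
```

```text
pos [ 0.5522 -0.2331  0.071 ] yaw 177.5 shift cm [-0.12  0.07  3.26] rz -0.1 q6 -2.13
```

arm_command:
  series:
    - {"rx": 0, "ry": 0, "rz": -0.1, "dx": -0.12, "dy": 0.07, "dz": 0.5, "claw": 0}
    - {"rx": 0, "ry": 0, "rz": 0, "dx": 0, "dy": 0, "dz": 0.4, "claw": 0}
    - {"rx": 0, "ry": 0, "rz": 0, "dx": 0, "dy": 0, "dz": 0.4, "claw": 0}
    - {"rx": 0, "ry": 0, "rz": 0, "dx": 0, "dy": 0, "dz": 0.4, "claw": 0}
    - {"rx": 0, "ry": 0, "rz": 0, "dx": 0, "dy": 0, "dz": 0.3, "claw": 0}
    - {"rx": 0, "ry": 0, "rz": 0, "dx": 0, "dy": 0, "dz": 0, "claw": 0}
    - {"rx": 0, "ry": 0, "rz": 0, "dx": 0, "dy": 0, "dz": 0, "claw": 0}
    - {"rx": 0, "ry": 0, "rz": 0, "dx": 0, "dy": 0, "dz": 0, "claw": 0}

```text
time: 50.7
tool_pos: [0.5533, -0.2324, 0.0509]
ee_rot: [0.021, 1.0, -0.0, 0.0]
wrist_force: [0.3, 0.6, -1.1]
gripper_width: 0.0115
grip_force: 45.0
```

arm_command:
  series:
    - {"rx": 0, "ry": 0, "rz": 0, "dx": 0, "dy": 0, "dz": 0.4, "claw": 0}
    - {"rx": 0, "ry": 0, "rz": 0, "dx": 0, "dy": 0, "dz": 0.4, "claw": 0}
    - {"rx": 0, "ry": 0, "rz": 0, "dx": 0, "dy": 0, "dz": 0.4, "claw": 0}
    - {"rx": 0, "ry": 0, "rz": 0, "dx": 0, "dy": 0, "dz": 0.15, "claw": 0}
    - {"rx": 0, "ry": 0, "rz": 0, "dx": 0, "dy": 0, "dz": 0, "claw": 0}
    - {"rx": 0, "ry": 0, "rz": 0, "dx": 0, "dy": 0, "dz": 0, "claw": 0}
    - {"rx": 0, "ry": 0, "rz": 0, "dx": 0, "dy": 0, "dz": 0, "claw": 0}
    - {"rx": 0, "ry": 0, "rz": 0, "dx": 0, "dy": 0, "dz": 0, "claw": 0}

```text
time: 51.5
tool_pos: [0.5535, -0.2326, 0.0384]
ee_rot: [0.021, 1.0, -0.0, 0.0]
wrist_force: [-3.0, 1.6, 8.1]
gripper_width: 0.0116
grip_force: 45.0
```

arm_command:
  series:
    - {"rx": 0, "ry": 0, "rz": 0, "dx": 0, "dy": 0, "dz": 0, "claw": 0.28}
    - {"rx": 0, "ry": 0, "rz": 0, "dx": 0, "dy": 0, "dz": 0, "claw": 0.28}
    - {"rx": 0, "ry": 0, "rz": 0, "dx": 0, "dy": 0, "dz": 0, "claw": 0.28}
    - {"rx": 0, "ry": 0, "rz": 0, "dx": 0, "dy": 0, "dz": -3, "claw": 0.28}
    - {"rx": 0, "ry": 0, "rz": 0, "dx": 0, "dy": 0, "dz": -5, "claw": 0.28}
    - {"rx": 0, "ry": 0, "rz": 0, "dx": 0, "dy": 0, "dz": -5, "claw": 0.28}
    - {"rx": 0, "ry": 0, "rz": 0, "dx": 0, "dy": 0, "dz": -5, "claw": 0.28}
    - {"rx": 0, "ry": 0, "rz": 0, "dx": 0, "dy": 0, "dz": -5, "claw": 0.28}

```text
time: 52.3
tool_pos: [0.553, -0.2321, 0.269]
ee_rot: [0.021, 1.0, 0.0, -0.0]
wrist_force: [0.8, -0.7, -1.2]
gripper_width: 0.0258
grip_force: 0.0
```

arm_command:
  series:
    - {"rx": 0, "ry": 0, "rz": 0, "dx": 0.65, "dy": 4.6, "dz": -1, "claw": 0.5}
    - {"rx": 0, "ry": 0, "rz": 0, "dx": 0.65, "dy": 4.6, "dz": -1, "claw": 0.5}
    - {"rx": 0, "ry": 0, "rz": 0, "dx": 0.65, "dy": 4.6, "dz": 0, "claw": 0.5}
    - {"rx": 0, "ry": 0, "rz": 0, "dx": 0.65, "dy": 4.6, "dz": 0, "claw": 0.5}
    - {"rx": 0, "ry": 0, "rz": 0, "dx": 0.65, "dy": 4.6, "dz": 0, "claw": 0.5}
    - {"rx": 0, "ry": 0, "rz": 0, "dx": 0.65, "dy": 4.6, "dz": 0, "claw": 0.5}
    - {"rx": 0, "ry": 0, "rz": 0, "dx": 0.65, "dy": 4.6, "dz": 0, "claw": 0.5}
    - {"rx": 0, "ry": 0, "rz": 0, "dx": 0.65, "dy": 4.6, "dz": 0, "claw": 0.5}

```text
time: 53.1
tool_pos: [0.5162, 0.1393, 0.2871]
ee_rot: [0.021, 1.0, 0.0, 0.0]
wrist_force: [0.9, -0.3, 0.1]
gripper_width: 0.0458
grip_force: 0.0
```

arm_command:
  series:
    - {"rx": 0, "ry": 0, "rz": 0, "dx": 0.65, "dy": 4.6, "dz": 0, "claw": 0.5}
    - {"rx": 0, "ry": 0, "rz": 0, "dx": 0.65, "dy": 4.6, "dz": 0, "claw": 0.5}
    - {"rx": 0, "ry": 0, "rz": 0, "dx": 0.65, "dy": 4.6, "dz": 0, "claw": 0.5}
    - {"rx": 0, "ry": 0, "rz": 0, "dx": 0.65, "dy": 4.6, "dz": 0, "claw": 0.5}
    - {"rx": 0, "ry": 0, "rz": -8.5, "dx": 0.65, "dy": 4.6, "dz": 0, "claw": 0.5}
    - {"rx": 0, "ry": 0, "rz": -8.5, "dx": 0, "dy": 0, "dz": 0, "claw": 0.5}
    - {"rx": 0, "ry": 0, "rz": -8.5, "dx": 0, "dy": 0, "dz": 0, "claw": 0.5}
    - {"rx": 0, "ry": 0, "rz": -8.5, "dx": 0, "dy": 0, "dz": 0, "claw": 0.5}

```text
time: 53.9
tool_pos: [0.4935, 0.3692, 0.2866]
ee_rot: [-0.276, 0.961, -0.0, -0.0]
wrist_force: [-0.2, -0.3, 0.7]
gripper_width: 0.0459
grip_force: 0.0
```

arm_command:
  series:
    - {"rx": 0, "ry": 0, "rz": -8.5, "dx": 0, "dy": 0, "dz": 0, "claw": 0.5}
    - {"rx": 0, "ry": 0, "rz": -1.5, "dx": 0, "dy": 0, "dz": 0, "claw": 0.5}
    - {"rx": 0, "ry": 0, "rz": 0, "dx": 0, "dy": 0, "dz": 0, "claw": 0.5}
    - {"rx": 0, "ry": 0, "rz": 0, "dx": 0, "dy": 0, "dz": 0, "claw": 0.5}
    - {"rx": 0, "ry": 0, "rz": 0, "dx": 0, "dy": 0, "dz": 0, "claw": 0.5}
    - {"rx": 0, "ry": 0, "rz": 0, "dx": 0, "dy": 0, "dz": 0, "claw": 0.5}
    - {"rx": 0, "ry": 0, "rz": 0, "dx": 0, "dy": 0, "dz": 0, "claw": 0.5}
    - {"rx": 0, "ry": 0, "rz": 0, "dx": 0, "dy": 0, "dz": 0, "claw": 0.5}

```text
time: 54.7
tool_pos: [0.4938, 0.3687, 0.2872]
ee_rot: [-0.355, 0.935, 0.0, -0.0]
wrist_force: [0.2, 0.1, 0.7]
gripper_width: 0.0462
grip_force: 0.0
```

Run:
```python
from h import *
p,M=shot("top");print("caul",rec(p,M,"caul_1"));r=rec(p,M,"bridge");print(r)
p,M=shot("wrist","w14.png");W=cloud(p,M);np.savez("w14.npz",M=M,K=p["camera_matrix"],W=W);print(rec(p,M,"bridge"))
go(.495,.425,.2,222)
rib(W,.495,.425,.15)
```

```text
caul [(array([ 0.551 , -0.3208,  0.0322]), 0.83), (array([ 0.5541, -0.2312,  0.0293]), 0.79), (array([ 0.5452, -0.275 ,  0.0321]), 0.65)]
[(array([0.4588, 0.3896, 0.0138]), 0.58)]
[(array([0.4859, 0.4178, 0.0102]), 0.76)]
pos [0.4939 0.3686 0.2872] yaw -138.4 shift cm [-3.82  4.14  8.72] rz -0.4 q6 -1.85
rib 1626 centre [586.8 288.9] mean [595.9 285.2  43.1] size [116.2  27.7] ang 0.0
plate 4695 centre [500.1 427.8] mean [491.  419.1  11. ] size [260.5  34.3] ang 41.3
```

View pics/w14.png

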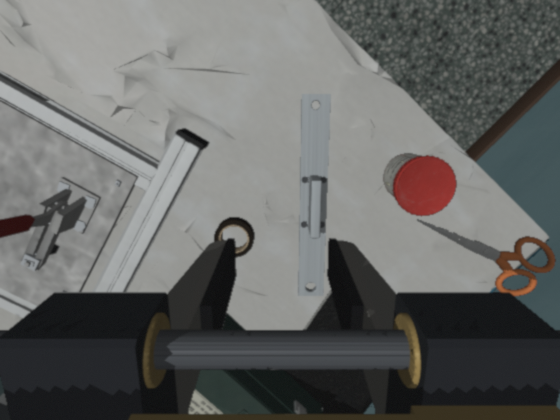

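The bridge shows whole, with holes at (315,104) and (310,287). I'll compare their diameters numerically.

Run:
```python
from h import *
D=np.load("w14.npz");K,M,W=D["K"],D["M"],D["W"];im=cv2.imread("pics/w14.png");g=im.mean(2).astype(int)
for cx,cy in((315,104),(310,287)):
    print((cx,cy));print(im[cy-9:cy+10:2,cx-10:cx+11][...,0].tolist() and "\n".join(" ".join(f"{v:3d}" for v in (im[r,cx-10:cx+11,0].astype(int)-im[r,cx-10:cx+11,2]))for r in range(cy-9,cy+10)))
E=topl([(315,104),(310,287)],K,M,.012);v=E[0]-E[1];print(E.round(4),E.mean(0).round(4),np.linalg.norm(v),np.degrees(np.arctan2(v[1],v[0])))
rib(W,.5,.428,.05)
```

```text
(315, 104)
  9   9   9   9   8   9   9   8   8   8   8   8   8   8   7   9   9   9   8   8   9
  9   8   9   9   9   8   8   8   9   9   9   8   9   9   9   8   9   8   8   9   9
  9   9   9   9   8   8   8   8   9   9   9   7   8   8   8   8   8   9   8   9   9
  9   9   9   9   8   9   8  10   9   8   9   9   8   8   8   8   8   9   8   9   9
  9   9   9   8   9   9   9   9   9   8   8   7   7   8   8   9   8   8   8   8   8
  9   9   8   9   9   8   9   9   7   5   4   3   4   7   8   8   8   8   8   8   8
  9   8   8   8   9   8   8   6   2   0  -1  -1   0   3   7   8   8   9   9   8   8
  9   9   9   8   8   8   7   3   0  -2  -2  -2  -2   0   4   7   8   8   8   8   9
  9   9   9   7   8   8   5   0  -1  -1  -1  -1  -2  -1   3   7   8   8   8   8   9
 10   9   8   9   7   7   4   0   0  -1  -1  -1  -2  -2   1   6   8   8   8   8   8
  9   9   9   9   8   7   4   0  -1  -1   0   0  -2  -1   1   6   9   8   8   8   8
  8   9   8   9   8   7   4   1   0   0  -1   0  -1   0   2   7   9   9   9   8   8
  8   9   8   8   9   9   6   2   0   0   0  -1   0   2   5   8   8   9   9   9  
[... 1668 characters left out ...]
8   9   8   9   8   8   8
  8   9   9   8   9   9   9   8   7   8   7   7   8   8   9   9   8   8   9   9   8
  8   9   8   9   9   8   9   9   9   9   8   8   8   8   8   9   9   9   9   8   8
  8   8   8   8   8   8   8   8   9   8   8   8   8   7   8   8   9   9   8   7   8
  6   6   6   7   6   6   6   6   6   6   6   6   6   5   6   6   6   6   6   5   5
  1   1   2   2   1   2   1   1   2   2   1   2   2   1   1   1   0   0   0   0   0
[[0.4115 0.3485]
 [0.5889 0.5043]] [0.5002 0.4264] 0.2360876872897786 -138.70540016533147
rib 668 centre [499.5 427.2] mean [498.4 425.3  45.5] size [69.1 12.3] ang 41.3
plate 1884 centre [500.  427.7] mean [496.8 423.4  11.2] size [139.5  34.2] ang 41.2
```

Profiles: the hole at (310,287) is about 10.2 px at 0.75 px/mm, so 14 mm. The other is 8.7 px at 0.85 px/mm, so 10 mm. The bridge x axis is therefore at +41.2°, and the tool must turn half a turn.

arm_command:
  series:
    - {"rx": 0, "ry": 0, "rz": 8.5, "dx": 0, "dy": 0, "dz": 0, "claw": 0.5}
    - {"rx": 0, "ry": 0, "rz": 8.5, "dx": 0, "dy": 0, "dz": 0, "claw": 0.5}
    - {"rx": 0, "ry": 0, "rz": 8.5, "dx": 0, "dy": 0, "dz": 0, "claw": 0.5}
    - {"rx": 0, "ry": 0, "rz": 8.5, "dx": 0, "dy": 0, "dz": 0, "claw": 0.5}
    - {"rx": 0, "ry": 0, "rz": 8.5, "dx": 0, "dy": 0, "dz": 0, "claw": 0.5}
    - {"rx": 0, "ry": 0, "rz": 8.5, "dx": 0, "dy": 0, "dz": 0, "claw": 0.5}
    - {"rx": 0, "ry": 0, "rz": 8.5, "dx": 0, "dy": 0, "dz": 0, "claw": 0.5}
    - {"rx": 0, "ry": 0, "rz": 8.5, "dx": 0, "dy": 0, "dz": 0, "claw": 0.5}

```text
time: 55.75
tool_pos: [0.4938, 0.3687, 0.2872]
ee_rot: [0.231, 0.973, -0.0, -0.0]
wrist_force: [-0.5, 0.2, 0.6]
gripper_width: 0.0458
grip_force: 0.0
```

arm_command:
  series:
    - {"rx": 0, "ry": 0, "rz": 8.5, "dx": 0, "dy": 0, "dz": 0, "claw": 0.5}
    - {"rx": 0, "ry": 0, "rz": 8.5, "dx": 0, "dy": 0, "dz": 0, "claw": 0.5}
    - {"rx": 0, "ry": 0, "rz": 8.5, "dx": 0, "dy": 0, "dz": 0, "claw": 0.5}
    - {"rx": 0, "ry": 0, "rz": 8.5, "dx": 0, "dy": 0, "dz": 0, "claw": 0.5}
    - {"rx": 0, "ry": 0, "rz": 8.5, "dx": 0, "dy": 0, "dz": 0, "claw": 0.5}
    - {"rx": 0, "ry": 0, "rz": 8.5, "dx": 0, "dy": 0, "dz": 0, "claw": 0.5}
    - {"rx": 0, "ry": 0, "rz": 8.5, "dx": 0, "dy": 0, "dz": 0, "claw": 0.5}
    - {"rx": 0, "ry": 0, "rz": 8.5, "dx": 0, "dy": 0, "dz": 0, "claw": 0.5}

```text
time: 56.55
tool_pos: [0.4938, 0.3687, 0.2871]
ee_rot: [0.736, 0.677, -0.0, -0.0]
wrist_force: [-0.1, 0.4, -0.5]
gripper_width: 0.0458
grip_force: 0.0
```

arm_command:
  series:
    - {"rx": 0, "ry": 0, "rz": 8.5, "dx": 0, "dy": 0, "dz": 0, "claw": 0.5}
    - {"rx": 0, "ry": 0, "rz": 8.5, "dx": 0, "dy": 0, "dz": 2, "claw": 0.5}
    - {"rx": 0, "ry": 0, "rz": 8.5, "dx": 0, "dy": 0, "dz": 3, "claw": 0.5}
    - {"rx": 0, "ry": 0, "rz": 8.5, "dx": 0, "dy": 0, "dz": 3, "claw": 0.5}
    - {"rx": 0, "ry": 0, "rz": 8.5, "dx": 0, "dy": 0, "dz": 2, "claw": 0.5}
    - {"rx": 0, "ry": 0, "rz": 1.9, "dx": 0, "dy": 0, "dz": 0, "claw": 0.5}
    - {"rx": 0, "ry": 0, "rz": 0, "dx": 0, "dy": 0, "dz": 0, "claw": 0.5}
    - {"rx": 0, "ry": 0, "rz": 0, "dx": 0, "dy": 0, "dz": 0, "claw": 0.5}

```text
time: 57.35
tool_pos: [0.4942, 0.3688, 0.1878]
ee_rot: [0.936, 0.352, 0.001, -0.0]
wrist_force: [-0.7, 0.6, 0.8]
gripper_width: 0.0456
grip_force: 0.0
```

Run:
```python
from h import *
go(.4998,.4270,.019,41.2)
W=np.load("w14.npz")["W"];print("red",W[185,424],W[185,440],"tape",W[222,235])
p,M=shot("wrist");W=cloud(p,M);rib(W,.5,.427,.05)
```

```text
pos [0.4942 0.3688 0.1878] yaw 41.26 shift cm [ 4.24 -4.01 16.88] rz 0.06 q6 1.3
red [0.3985065  0.49113146 0.06711158] [0.38728923 0.5030856  0.0692844 ] tape [0.58294927 0.37020088 0.01850306]
rib 1325 centre [500.1 427.5] mean [501.4 427.6  45.6] size [69.4 12.3] ang 41.4
plate 3517 centre [499.8 427.2] mean [504.4 429.4  11. ] size [139.   34.2] ang 41.3
```

arm_command:
  series:
    - {"rx": 0, "ry": 0, "rz": 0, "dx": 2.2, "dy": -2, "dz": 1, "claw": 0.5}
    - {"rx": 0, "ry": 0, "rz": 0, "dx": 2.1, "dy": -2, "dz": 2, "claw": 0.5}
    - {"rx": 0, "ry": 0, "rz": 0, "dx": 0, "dy": 0, "dz": 4.5, "claw": 0.5}
    - {"rx": 0, "ry": 0, "rz": 0, "dx": 0, "dy": 0, "dz": 4.5, "claw": 0.5}
    - {"rx": 0, "ry": 0, "rz": 0, "dx": 0, "dy": 0, "dz": 3, "claw": 0.5}
    - {"rx": 0, "ry": 0, "rz": 0, "dx": 0, "dy": 0, "dz": 1.4, "claw": 0.5}
    - {"rx": 0, "ry": 0, "rz": 0, "dx": 0, "dy": 0, "dz": 0.4, "claw": 0.5}
    - {"rx": 0, "ry": 0, "rz": 0, "dx": 0, "dy": 0, "dz": 0, "claw": 0.4}

```text
time: 58.2
tool_pos: [0.5009, 0.4276, 0.0206]
ee_rot: [0.936, 0.352, 0.001, -0.0]
wrist_force: [0.3, 0.5, 0.6]
gripper_width: 0.0397
grip_force: 0.0
```

arm_command:
  series:
    - {"rx": 0, "ry": 0, "rz": 0, "dx": 0, "dy": 0, "dz": 0, "claw": 0}
    - {"rx": 0, "ry": 0, "rz": 0, "dx": 0, "dy": 0, "dz": 0, "claw": 0}
    - {"rx": 0, "ry": 0, "rz": 0, "dx": 0, "dy": 0, "dz": 0, "claw": 0}
    - {"rx": 0, "ry": 0, "rz": 0, "dx": 0, "dy": 0, "dz": 0, "claw": 0}
    - {"rx": 0, "ry": 0, "rz": 0, "dx": 0, "dy": 0, "dz": 0, "claw": 0}
    - {"rx": 0, "ry": 0, "rz": 0, "dx": 0, "dy": 0, "dz": 0, "claw": 0}
    - {"rx": 0, "ry": 0, "rz": 0, "dx": 0, "dy": 0, "dz": 0, "claw": 0}
    - {"rx": 0, "ry": 0, "rz": 0, "dx": 0, "dy": 0, "dz": 0, "claw": 0}

```text
time: 59.0
tool_pos: [0.5005, 0.4274, 0.0202]
ee_rot: [0.936, 0.352, 0.001, -0.0]
wrist_force: [-1.0, -1.1, 5.8]
gripper_width: 0.0113
grip_force: 45.0
```

arm_command:
  series:
    - {"rx": 0, "ry": 0, "rz": 0, "dx": 0, "dy": 0, "dz": -1, "claw": 0}
    - {"rx": 0, "ry": 0, "rz": 0, "dx": 0, "dy": 0, "dz": -3, "claw": 0}
    - {"rx": 0, "ry": 0, "rz": 0, "dx": 0, "dy": 0, "dz": -4, "claw": 0}
    - {"rx": 0, "ry": 0, "rz": 0, "dx": 0, "dy": 0, "dz": -4, "claw": 0}
    - {"rx": 0, "ry": 0, "rz": 0, "dx": 0, "dy": 0, "dz": -4, "claw": 0}
    - {"rx": 0, "ry": 0, "rz": 0, "dx": 0, "dy": 0, "dz": -4, "claw": 0}
    - {"rx": 0, "ry": 0, "rz": 0, "dx": 0, "dy": 0, "dz": -4, "claw": 0}
    - {"rx": 0, "ry": 0, "rz": 0, "dx": 0, "dy": 0, "dz": -1, "claw": 0}
  grip_force: 60

```text
time: 59.8
tool_pos: [0.5015, 0.4281, 0.2748]
ee_rot: [0.936, 0.352, 0.004, -0.001]
wrist_force: [1.2, 0.3, -2.1]
gripper_width: 0.0115
grip_force: 60.0
```

arm_command:
  series:
    - {"rx": 0, "ry": 0, "rz": -4.5, "dx": 0, "dy": 0, "dz": 0, "claw": 0}
    - {"rx": 0, "ry": 0, "rz": -7, "dx": 0, "dy": 0, "dz": 0, "claw": 0}
    - {"rx": 0, "ry": 0, "rz": -7, "dx": 0, "dy": 0, "dz": 0, "claw": 0}
    - {"rx": 0, "ry": 0, "rz": -7, "dx": 0, "dy": 0, "dz": 0, "claw": 0}
    - {"rx": 0, "ry": 0, "rz": -7, "dx": 0, "dy": 0, "dz": 0, "claw": 0}
    - {"rx": 0, "ry": 0, "rz": -7, "dx": 0, "dy": 0, "dz": 0, "claw": 0}
    - {"rx": 0, "ry": 0, "rz": -6.9, "dx": 0, "dy": 0, "dz": 0, "claw": 0}
    - {"rx": 0, "ry": 0, "rz": 0, "dx": 0, "dy": 0, "dz": 0, "claw": 0}

```text
time: 60.6
tool_pos: [0.499, 0.4265, 0.2665]
ee_rot: [0.722, 0.692, -0.002, -0.0]
wrist_force: [-0.1, 0.1, -3.3]
gripper_width: 0.0114
grip_force: 60.0
```

arm_command:
  series:
    - {"rx": 0, "ry": 0, "rz": 0, "dx": -4.54, "dy": 0.53, "dz": 0, "claw": 0}
    - {"rx": 0, "ry": 0, "rz": 0, "dx": -4.54, "dy": 0.53, "dz": 0, "claw": 0}
    - {"rx": 0, "ry": 0, "rz": 0, "dx": -4.54, "dy": 0.53, "dz": 0, "claw": 0}
    - {"rx": 0, "ry": 0, "rz": 0, "dx": -4.54, "dy": 0.53, "dz": 0, "claw": 0}
    - {"rx": 0, "ry": 0, "rz": 0, "dx": -4.54, "dy": 0.53, "dz": 0, "claw": 0}
    - {"rx": 0, "ry": 0, "rz": 0, "dx": -4.54, "dy": 0.53, "dz": 0, "claw": 0}
    - {"rx": 0, "ry": 0, "rz": 0, "dx": -4.54, "dy": 0.53, "dz": 0, "claw": 0}
    - {"rx": 0, "ry": 0, "rz": 0, "dx": -4.54, "dy": 0.53, "dz": 0, "claw": 0}

```text
time: 61.4
tool_pos: [0.5262, 0.0607, 0.2679]
ee_rot: [0.723, 0.691, -0.001, -0.001]
wrist_force: [0.5, 0.0, -2.6]
gripper_width: 0.0119
grip_force: 60.0
```

arm_command:
  series:
    - {"rx": 0, "ry": 0, "rz": 0, "dx": -4.54, "dy": 0.54, "dz": 0, "claw": 0}
    - {"rx": 0, "ry": 0, "rz": 0, "dx": -4.54, "dy": 0.54, "dz": 0, "claw": 0}
    - {"rx": 0, "ry": 0, "rz": 0, "dx": -4.54, "dy": 0.54, "dz": 0, "claw": 0}
    - {"rx": 0, "ry": 0, "rz": 0, "dx": -4.54, "dy": 0.54, "dz": 0, "claw": 0}
    - {"rx": 0, "ry": 0, "rz": 0, "dx": -4.54, "dy": 0.54, "dz": 0, "claw": 0}
    - {"rx": 0, "ry": 0, "rz": 0, "dx": -4, "dy": 0.54, "dz": 0, "claw": 0}
    - {"rx": 0, "ry": 0, "rz": 0, "dx": -3, "dy": 0.54, "dz": 0, "claw": 0}
    - {"rx": 0, "ry": 0, "rz": 0, "dx": -1.5, "dy": 0, "dz": 0, "claw": 0}

```text
time: 62.2
tool_pos: [0.551, -0.2532, 0.2673]
ee_rot: [0.724, 0.69, -0.0, -0.001]
wrist_force: [0.3, 0.8, -2.7]
gripper_width: 0.0113
grip_force: 60.0
```

Run:
```python
from h import *
go(.5521,-.2565,.135,87.65);s=ctrl.state();print(s["gripper_width"],s["wrist_force"],s["wrist_torque"])
```

```text
pos [ 0.551  -0.2532  0.2673] yaw 87.3 shift cm [-0.34  0.15 13.23] rz -0.35 q6 -0.58
0.011327700390321566 [ 0.25356976  0.82680449 -2.74566654] [-0.04314575 -0.07111884 -0.04530343]
```

arm_command:
  series:
    - {"rx": 0, "ry": 0, "rz": -0.3, "dx": -0.2, "dy": 0.1, "dz": 2, "claw": 0}
    - {"rx": 0, "ry": 0, "rz": 0, "dx": 0, "dy": 0, "dz": 4, "claw": 0}
    - {"rx": 0, "ry": 0, "rz": 0, "dx": 0, "dy": 0, "dz": 4, "claw": 0}
    - {"rx": 0, "ry": 0, "rz": 0, "dx": 0, "dy": 0, "dz": 2.5, "claw": 0}
    - {"rx": 0, "ry": 0, "rz": 0, "dx": 0, "dy": 0, "dz": 1, "claw": 0}
    - {"rx": 0, "ry": 0, "rz": 0, "dx": 0, "dy": 0, "dz": 0, "claw": 0}
    - {"rx": 0, "ry": 0, "rz": 0, "dx": 0, "dy": 0, "dz": 0, "claw": 0}
    - {"rx": 0, "ry": 0, "rz": 0, "dx": 0, "dy": 0, "dz": 0, "claw": 0}

```text
time: 63.0
tool_pos: [0.5539, -0.2537, 0.1365]
ee_rot: [0.72, 0.694, 0.0, 0.002]
wrist_force: [-0.0, -0.8, -3.7]
gripper_width: 0.0118
grip_force: 60.0
```

arm_command:
  series:
    - {"rx": 0, "ry": 0, "rz": 0, "dx": 0, "dy": 0, "dz": 0, "claw": 0}
    - {"rx": 0, "ry": 0, "rz": 0, "dx": 0, "dy": 0, "dz": 0, "claw": 0}
    - {"rx": 0, "ry": 0, "rz": 0, "dx": 0, "dy": 0, "dz": 0, "claw": 0}
    - {"rx": 0, "ry": 0, "rz": 0, "dx": 0, "dy": 0, "dz": 0, "claw": 0}
    - {"rx": 0, "ry": 0, "rz": 0, "dx": 0, "dy": 0, "dz": 0, "claw": 0}
    - {"rx": 0, "ry": 0, "rz": 0, "dx": 0, "dy": 0, "dz": 0, "claw": 0}
    - {"rx": 0, "ry": 0, "rz": 0, "dx": 0, "dy": 0, "dz": 0, "claw": 0}
    - {"rx": 0, "ry": 0, "rz": 0, "dx": 0, "dy": 0, "dz": 0, "claw": 0}

```text
time: 63.8
tool_pos: [0.5526, -0.2529, 0.1341]
ee_rot: [0.72, 0.694, -0.0, -0.0]
wrist_force: [0.5, -0.9, -2.8]
gripper_width: 0.0115
grip_force: 60.0
```

Run:
```python
from h import *
go(.5521,-.2562,.0962,87.65)
p,M=shot("wrist","w15.png");T=p["T_tool_cam"];K=p["camera_matrix"];W=cloud(p,M)
np.savez("w15.npz",M=M,K=K,W=W)
def proj(x,y,z):
    q=np.linalg.inv(T)@[x,y,z,1];return K[0,2]+K[0,0]*q[0]/-q[2],K[1,2]-K[1,1]*q[1]/-q[2]
# rib front top edge: plates 30 mm (z of rib top above TCP = 48-off), bridge 35
for n,f,L,off in(("A","w9",30,18.7),("B","w11",30,19.9),("C","w13",30,20.4),("bridge","w15",35,20.2)):
    g=cv2.imread(f"pics/{f}.png").mean(2);u,v=proj(L/1000,0,-(48-off)/1000);v2=proj(L/1000+.001,0,-(48-off)/1000)[1]
    r=int(round(v));col=g[r-12:r+13,int(u)-3:int(u)+4].mean(1);print(n,round(u,1),round(v,2),"px/mm",round(v2-v,2),r-12,col.round(0).astype(int).tolist())
print("hole row",proj(.118,0,.0082))
```

```text
pos [ 0.5526 -0.2529  0.1341] yaw 87.9 shift cm [-0.33 -0.04  3.79] rz 0.25 q6 -0.59
A 282.7 217.94 px/mm -2.4 206 [83, 83, 84, 84, 84, 84, 84, 84, 84, 85, 93, 113, 132, 143, 147, 149, 150, 151, 151, 151, 151, 151, 151, 151, 151]
B 282.7 217.06 px/mm -2.38 205 [88, 89, 89, 89, 89, 89, 89, 90, 100, 122, 143, 152, 156, 158, 159, 159, 159, 159, 159, 159, 159, 159, 160, 159, 159]
C 282.7 216.7 px/mm -2.38 205 [76, 76, 76, 76, 76, 76, 76, 76, 77, 76, 79, 88, 97, 102, 104, 105, 107, 107, 107, 107, 107, 107, 107, 107, 107]
bridge 282.7 204.86 px/mm -2.42 193 [66, 66, 66, 65, 65, 65, 66, 67, 67, 67, 70, 78, 86, 91, 93, 94, 95, 95, 95, 95, 95, 95, 95, 95, 95]
hole row (np.float64(282.27342804453286), np.float64(-0.9218790325646182))
```

arm_command:
  series:
    - {"rx": 0, "ry": 0, "rz": 0.3, "dx": -0.39, "dy": -0.04, "dz": 0, "claw": 0}
    - {"rx": 0, "ry": 0, "rz": 0, "dx": 0, "dy": 0, "dz": 0.6, "claw": 0}
    - {"rx": 0, "ry": 0, "rz": 0, "dx": 0, "dy": 0, "dz": 0.4, "claw": 0}
    - {"rx": 0, "ry": 0, "rz": 0, "dx": 0, "dy": 0, "dz": 0.2, "claw": 0}
    - {"rx": 0, "ry": 0, "rz": 0, "dx": 0, "dy": 0, "dz": 0, "claw": 0}
    - {"rx": 0, "ry": 0, "rz": 0, "dx": 0, "dy": 0, "dz": 0, "claw": 0}
    - {"rx": 0, "ry": 0, "rz": 0, "dx": 0, "dy": 0, "dz": 0, "claw": 0}
    - {"rx": 0, "ry": 0, "rz": 0, "dx": 0, "dy": 0, "dz": 0, "claw": 0}

```text
time: 64.65
tool_pos: [0.5523, -0.2569, 0.1224]
ee_rot: [0.722, 0.692, 0.0, 0.0]
wrist_force: [-1.0, 0.6, -3.3]
gripper_width: 0.0116
grip_force: 60.0
```

Run:
```python
from h import *
go(.5521,-.2568,.0962,87.6)
```

```text
pos [ 0.5523 -0.2569  0.1224] yaw 87.61 shift cm [ 0.01 -0.02  2.62] rz 0.01 q6 -0.59
```

arm_command:
  series:
    - {"rx": 0, "ry": 0, "rz": 0, "dx": 0, "dy": -0.02, "dz": 0.3, "claw": 0}
    - {"rx": 0, "ry": 0, "rz": 0, "dx": 0, "dy": 0, "dz": 0.3, "claw": 0}
    - {"rx": 0, "ry": 0, "rz": 0, "dx": 0, "dy": 0, "dz": 0.3, "claw": 0}
    - {"rx": 0, "ry": 0, "rz": 0, "dx": 0, "dy": 0, "dz": 0.3, "claw": 0}
    - {"rx": 0, "ry": 0, "rz": 0, "dx": 0, "dy": 0, "dz": 0.3, "claw": 0}
    - {"rx": 0, "ry": 0, "rz": 0, "dx": 0, "dy": 0, "dz": 0, "claw": 0}
    - {"rx": 0, "ry": 0, "rz": 0, "dx": 0, "dy": 0, "dz": 0, "claw": 0}
    - {"rx": 0, "ry": 0, "rz": 0, "dx": 0, "dy": 0, "dz": 0, "claw": 0}

```text
time: 65.45
tool_pos: [0.552, -0.2569, 0.1073]
ee_rot: [0.722, 0.692, 0.0, 0.0]
wrist_force: [0.5, -0.2, -2.9]
gripper_width: 0.0117
grip_force: 60.0
```

Both pins have entered without contact force. Down to the shoulders.

arm_command:
  series:
    - {"rx": 0, "ry": 0, "rz": 0, "dx": 0, "dy": 0, "dz": 0.3, "claw": 0}
    - {"rx": 0, "ry": 0, "rz": 0, "dx": 0, "dy": 0, "dz": 0.3, "claw": 0}
    - {"rx": 0, "ry": 0, "rz": 0, "dx": 0, "dy": 0, "dz": 0.3, "claw": 0}
    - {"rx": 0, "ry": 0, "rz": 0, "dx": 0, "dy": 0, "dz": 0.2, "claw": 0}
    - {"rx": 0, "ry": 0, "rz": 0, "dx": 0, "dy": 0, "dz": 0.1, "claw": 0}
    - {"rx": 0, "ry": 0, "rz": 0, "dx": 0, "dy": 0, "dz": 0, "claw": 0}
    - {"rx": 0, "ry": 0, "rz": 0, "dx": 0, "dy": 0, "dz": 0, "claw": 0}
    - {"rx": 0, "ry": 0, "rz": 0, "dx": 0, "dy": 0, "dz": 0, "claw": 0}

```text
time: 66.25
tool_pos: [0.5518, -0.2567, 0.0963]
ee_rot: [0.722, 0.692, -0.0, -0.0]
wrist_force: [-4.6, 1.5, 5.5]
gripper_width: 0.0115
grip_force: 60.0
```

arm_command:
  series:
    - {"rx": 0, "ry": 0, "rz": 0, "dx": 0, "dy": 0, "dz": 0, "claw": 0.4}
    - {"rx": 0, "ry": 0, "rz": 0, "dx": 0, "dy": 0, "dz": 0, "claw": 0.4}
    - {"rx": 0, "ry": 0, "rz": 0, "dx": 0, "dy": 0, "dz": 0, "claw": 0.4}
    - {"rx": 0, "ry": 0, "rz": 0, "dx": 0, "dy": 0, "dz": -2, "claw": 0.4}
    - {"rx": 0, "ry": 0, "rz": 0, "dx": 0, "dy": 0, "dz": -4, "claw": 0.4}
    - {"rx": 0, "ry": 0, "rz": 0, "dx": 0, "dy": 0, "dz": -4, "claw": 0.4}
    - {"rx": 0, "ry": 0, "rz": 0, "dx": 0, "dy": 0, "dz": -4, "claw": 0.4}
    - {"rx": 0, "ry": 0, "rz": 0, "dx": 0, "dy": 0, "dz": -2, "claw": 0.4}

```text
time: 67.05
tool_pos: [0.5533, -0.2578, 0.2598]
ee_rot: [0.722, 0.692, 0.001, 0.003]
wrist_force: [-1.3, 0.6, -0.2]
gripper_width: 0.0366
grip_force: 0.0
```

arm_command:
  series:
    - {"rx": 0, "ry": 0, "rz": 0, "dx": 0, "dy": -4, "dz": 0, "claw": 0.4}
    - {"rx": 0, "ry": 0, "rz": 0, "dx": 0, "dy": -4, "dz": 0, "claw": 0.4}
    - {"rx": 0, "ry": 0, "rz": 0, "dx": 0, "dy": -4, "dz": 0, "claw": 0.4}
    - {"rx": 0, "ry": 0, "rz": 0, "dx": 0, "dy": -2, "dz": 0, "claw": 0.4}
    - {"rx": 0, "ry": 0, "rz": 0, "dx": 0, "dy": 0, "dz": 0, "claw": 0.4}
    - {"rx": 0, "ry": 0, "rz": 0, "dx": 0, "dy": 0, "dz": 0, "claw": 0.4}
    - {"rx": 0, "ry": 0, "rz": 0, "dx": 0, "dy": 0, "dz": 0, "claw": 0.4}
    - {"rx": 0, "ry": 0, "rz": 0, "dx": 0, "dy": 0, "dz": 0, "claw": 0.4}

```text
time: 67.85
tool_pos: [0.4128, -0.251, 0.2551]
ee_rot: [0.721, 0.692, 0.0, -0.0]
wrist_force: [-0.6, 1.0, -0.6]
gripper_width: 0.0369
grip_force: 0.0
```

Run:
```python
from h import *
s=ctrl.state();print(s["tool_pos"],s["gripper_width"],s["wrist_force"])
p,M=shot("wrist","w16.png");W=cloud(p,M)
def lvl(n,a,b):
    m=(abs(W[...,0]-.552)<.16)&(abs(W[...,1]+.257)<.18)&(W[...,2]>a)&(W[...,2]<b)
    l,L,st,_=cv2.connectedComponentsWithStats(m.astype(np.uint8))
    for i in range(1,l):
        if st[i,4]<300: continue
        P=W[L==i];q=cv2.minAreaRect((P[:,:2]*1000).astype(np.float32));print(n,len(P),np.round(q[0],1),np.round(q[1],1),round(q[2],1),"z",np.median(P[:,2]).round(4))
lvl("rib",.113,.135);lvl("bar",.08,.1);lvl("plates",.024,.036);lvl("pallet",.012,.022)
print(rec(p,M,"caul_1"),rec(p,M,"bridge"),rec(p,M,"weight"))
```

```text
[ 0.41284281 -0.25097774  0.25506577] 0.03688999786430561 [-0.56051913  1.00591059 -0.56302165]
rib 1452 [ 550.9 -256.6] [69.5 12.6] 87.7 z 0.1225
bar 8551 [ 551.7 -247.4] [242.3  35.3] 87.5 z 0.087
plates 1731 [ 520.2 -231.1] [37.9 63.7] 87.7 z 0.029
plates 512 [ 607.5 -234.9] [38.1 22.9] 88.3 z 0.029
plates 1541 [ 517.7 -278.8] [37.9 65. ] 87.6 z 0.029
plates 348 [ 607.1 -282.5] [37.7 17.5] 85.4 z 0.0291
plates 1377 [ 515.6 -326.9] [39.  65.4] 87.3 z 0.0289
plates 397 [ 602.4 -330.7] [38.6 22.7] 86.1 z 0.0291
pallet 10443 [ 525.7 -221.4] [234.5 104.6] 87.4 z 0.0168
pallet 6977 [ 626.8 -260.6] [263.7  52.7] 87.6 z 0.0164
pallet 855 [ 521.3 -369.1] [35.  57.3] 86.0 z 0.0169
[(array([ 0.5206, -0.3227,  0.0271]), 0.93), (array([ 0.524 , -0.2739,  0.0292]), 0.83), (array([ 0.5211, -0.2304,  0.0269]), 0.81)] [(array([ 0.5453, -0.2295,  0.0878]), 0.73), (array([ 0.5305, -0.1979,  0.0183]), 0.26)] [(array([ 0.4231, -0.0908,  0.0362]), 0.95), (array([ 0.5291, -0.1981,  0.015 ]), 0.37)]
```

```bash
python3 -c "
from plant import ctrl
print(ctrl.finish_job())"
```

```text
the job is handed in; nothing more can be done
None
```

I handed the job in at about 68 s of arm time; it returned no verdict, but my last wrist-camera measurement shows the pallet home against both bars, all three plates flat on pin pairs 1–3, the bridge down on both posts, and the weight still standing, untouched by any move.

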